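# Dock a bottle carrier over the sill of the filling nest

### The job

Load the carrier of open bottles into the filling nest: raise its leading end, set that edge on the sill, take it in over the sill and set its trailing end down behind it, then slide it on under the hold-down fingers until it is home against the back stop, flat and with all bottles standing in it. Feel for the stop and keep below 20 N there, or its setting shifts; never ram the sill, keep the carrier within about 10 degrees of level, and leave the other things on the worktop where they are.

Things in the scene. Friction and masses are not known exactly. Their poses are not given: they have to be found in the camera images.
- carrier: Carrier: steel plate 170 x 92 x 8 mm with square edges; on it a white divided box, rim 34 mm above the underside, holding six open black bottles (tops 80 mm above the underside), and an upright black ball knob at each end. Origin: centre of the underside. x: along its length, to the end that enters the nest first; z: up. 0.5 to 0.8 kg in all, balanced about its middle.
- front_knob (a point): Centre of the ball knob at the leading end: 68 mm from the carrier's centre along +x, 45 mm above its underside. Both knobs are smooth balls 18 mm across on upright steel stems 9 mm thick; the nearest bottles stand 22 mm from a knob, towards the middle. Pinched across the carrier, a knob lets the carrier pivot freely nose up or down, so one knob lifts one end only.
- rear_knob (a point): Centre of the ball knob at the trailing end: 68 mm from the carrier's centre along its -x, 45 mm above its underside.
- front_edge (a point): Middle of the lower edge of the carrier's leading end: 85 mm from its centre along +x, at the underside.
- rear_edge (a point): Middle of the lower edge of the carrier's trailing end: 85 mm from its centre along -x, at the underside.
- nest: Filling nest: aluminium base screwed to the worktop, open above. Origin: on the worktop, in the middle of the nest's width. x: the way the carrier goes in; z: up. Floor 5 mm above the worktop. Grey side rails, tops at 17 mm, leave 97 mm between them and flare outwards over 27 mm ahead of the sill. A docked carrier lies on the floor (its origin at z = 5 mm, y = 0 +-2.5 mm) between the sill and the back stop.
- sill_bar: The sill, a steel bar across the nest's entry: square-edged, from x = -93 to -85 mm in the nest's frame (this body's frame is the nest's own), top 12 mm above the worktop, 7 mm above the nest's floor. Once over it and down, the carrier slides along the nest's floor with under 6 N.
- hold_down (a point): Midway between the tips of two hold-down fingers that reach forward from the back stop (y = +-35 mm, each 18 mm wide), on the level of their undersides, 16.5 mm above the worktop; x = 77 mm in the nest's frame with the stop at the middle of its range. The leading edge of the carrier's plate slides under them. They move with the back stop (see stop).
- stop (a point): Middle of the back stop's range: x = 96 mm in the nest's frame. The stop is set by hand under two thumb screws anywhere within 8 mm of this, and its setting is not measured: feel for it. A soft sprung pad, 22 mm wide, stands 3 mm out from the stop's solid face and yields at 0.6 to 1.5 N; the solid face gives no more. Home, the leading edge is at the solid face, the trailing edge 3 to 19 mm behind the sill.
- bottle_0: Open black bottle, 20 mm across, 67 mm high, standing loose in a 22 mm square cell, 21 mm deep, of the carrier at x = -27, y = -13.5 mm; origin: centre of its foot, 13 mm above the carrier's underside.
- bottle_1: Open black bottle, 20 mm across, 67 mm high, standing loose in a 22 mm square cell, 21 mm deep, of the carrier at x = -27, y = 13.5 mm; origin: centre of its foot, 13 mm above the carrier's underside.
- bottle_2: Open black bottle, 20 mm across, 67 mm high, standing loose in a 22 mm square cell, 21 mm deep, of the carrier at x = 0, y = -13.5 mm; origin: centre of its foot, 13 mm above the carrier's underside.
- bottle_3: Open black bottle, 20 mm across, 67 mm high, standing loose in a 22 mm square cell, 21 mm deep, of the carrier at x = 0, y = 13.5 mm; origin: centre of its foot, 13 mm above the carrier's underside.
- bottle_4: Open black bottle, 20 mm across, 67 mm high, standing loose in a 22 mm square cell, 21 mm deep, of the carrier at x = 27, y = -13.5 mm; origin: centre of its foot, 13 mm above the carrier's underside.
- bottle_5: Open black bottle, 20 mm across, 67 mm high, standing loose in a 22 mm square cell, 21 mm deep, of the carrier at x = 27, y = 13.5 mm; origin: centre of its foot, 13 mm above the carrier's underside.
- marker: Marker pen lying on the worktop, 133 mm long; bystander (origin: under its centre).
- capped_rollon_0: Closed black roll-on bottle, 20 mm across, 86 mm high, standing on the worktop; bystander (origin: under its centre).
- capped_rollon_1: Closed black roll-on bottle, 20 mm across, 86 mm high, standing on the worktop; bystander (origin: under its centre).
- dropper: Amber dropper bottle with a dark red rubber top, 27 mm across, 91 mm high; bystander (origin: under its centre).
- gel_jar: Jar with a white screw lid, 50 mm across, 66 mm high; bystander (origin: under its centre).

How it is judged:
By the outcome, as a careful person would: the job done as asked, in the order asked, and still so for the second after the job is handed in, with the robot touching nothing.
It also fails if it takes over 64 s, if anything falls off the work surface, if the arm or the gripper's body presses on something with over 40 N, if the wrist force passes 120 N, or if a joint passes its speed limit or range.

### The arm

A 6-joint arm with a two-finger parallel gripper is mounted at the origin on a cart in front of the work surface, level with it; the furniture and walls round the work are solid. World frame = base frame: x ahead of the robot, y to its left, z up, the work surface at z = 0. Lengths are in m, angles in rad, forces in N, time in s.
With the tool pointing down it reaches from about 0.35 to 0.925 m from the base axis. Payload 6.4 kg.
Tool frame: the origin (TCP) lies at the very end of the fingers, on their centre line; the grasp point (between the pads) lies 19 mm behind it; z points along the fingers, y is the line along which they close (so a half turn about z gives the same grasp; the last joint's range is limited). The gripper opens to 94 mm and grips with 3 to 60 N. Pads are 16 mm wide; open, the fingers measure 119 mm over their backs; the gripper's body (75 mm by 177 mm) begins 78 mm behind the grasp point.
Start: joints at [-1.388, 0.245, 1.558, -0, 1.339, -0.174], TCP at [0.227, -0.609, 0.205] pointing down, gripper open.
Joint ranges: [-3.13, 3.13], [-1.02, 2.26], [0.13, 2.54], [-0.95, 4.09], [0.21, 2.88], [-2.74, 2.74]. Speed limits (rad/s): [2.57, 2.57, 3.14, 3.14, 3.14, 3.14].

### API

Orientations are given as a 3x3 rotation matrix whose columns are the frame's x, y, z axes.
In Python, from plant import ctrl, eyes, nets gives the robot as it stands.
- The arm moves only by the tool carry_out, never from a script. Its argument "motion" is a list of rows, each an object of numbers: "tx", "ty", "tz": the shift along the tool's x, y, z in units of 40 mm (1.0 is 40 mm); "rx", "ry", "rz": the turn, a rotation vector about the tool's x, y, z in units of 6 degrees (1.0 is 6 degrees); "claw": the opening in per cent of the stroke, from 0 (shut) to 100 (fully open). A call has 1 to 12 rows; each row shifts and turns the commanded pose from where the row before left it, along the tool's axes as they then stand; what a row does not reach is not made up. A row lasts 1/12 s, in which the tool goes at most 41.7 mm and 7.16 degrees, less where a joint would pass 70% of its speed; a pose out of reach is approached as far as the arm can. A call is refused whole if a number of a shift passes 1 or a number of a turn 1, either way. A call with a gripper value outside its range is refused whole. The fingers move at their own pace and stop on an object; "grip_force" is the grip in N (left out, the last holds). Time passes only in rows, so rows that do not move let the fingers close. It gives the time, the measured TCP pose, the force, the opening and the grip force at its end, in the units of the state.
- ctrl.sense(): the state, without advancing time (a new reading comes with each control period).
- eyes.grab_frame(name): name is "scene" or "top"; returns the picture (480x640x3 uint8, blue, green, red); there is no depth.
- eyes.camera_params(name): a dict with "camera_matrix" (3x3 intrinsics, pixels), "distortion" ([k1, k2, p1, p2, k3] as OpenCV has them; the pictures are not rectified), "pose" (4x4, takes a point from camera to world coordinates). Camera axes: x right, y down, z forward; pixel columns grow to the right and rows downward; lengths in m; the calibration is good to about 2 mm. A picture is of the moment at which its call begins. camera_params takes no time and is no camera call.
- ctrl.job_done(): hands the job in; it is judged then, once.
Trained networks look in the newest picture that a camera, given by its name, has taken for a name from the list of things; names that differ only in an ending like _2 or _b are one class to them, and where a whole thing is asked for, a point or a joint stands for the part that bears it (a point fixed in the world has none). Each returns a list of dicts, best first, with "score" (0 to 1); they miss things now and then, are a little off and sometimes report something else, mostly with a low value. They report only what shows in the picture. A call takes as long as a camera call.
- nets.silhouettes(thing, camera): "pixels" (480x640 bool, what is visible of it) and "rect" ([left, top, right, bottom] in pixels, round what is visible of it).
- nets.tip_of(thing, camera): "point" ([column, row] in pixels: a listed point, or the origin of a listed thing).
The state is a dict: "clock": time; "q": joint angles; "joint_vel": joint speeds; "effort": joint torques, N m; "position": TCP position; "tool_rot": TCP orientation; "force": force on the tool from outside, world axes, zero at the start; "moment": the same for the moment, N m; "opening": finger opening in m; "gripper_force": force on a finger pad.
Only numpy, scipy, OpenCV 4.12 (cv2) and the standard library are available. Lean on these libraries where they do the work, as an engineer would, in place of code of your own. Each camera call takes 0.05 s, during which the arm holds its last target. There are 200 camera calls.

## Working session

There is one attempt and no reset: what is moved stays moved. The work goes in short steps, Python scripts to look and compute and a tool call to move; the robot and the scene stay as the last step left them, time stands still between calls to the robot, and variables do not carry over. Pictures are saved under pics/ and viewed, at most 10 in all, crops included, and the job is handed in when it is done.

Besides the shell and the picture viewer there is one more tool, called after "Call:" in YAML: its name, and indented under it one key for each argument. carry_out: Moves the arm, as the interface text tells. Its arguments: {"type":"object","properties":{"motion":{"type":"array","items":{"type":"object","properties":{"tx":{"type":"number"},"ty":{"type":"number"},"tz":{"type":"number"},"rx":{"type":"number"},"ry":{"type":"number"},"rz":{"type":"number"},"claw":{"type":"number"}}}},"grip_force":{"type":"number"}},"required":["motion"]}

```bash
mkdir -p pics; ls; cat > h.py <<'E'
import numpy as np, cv2
from plant import ctrl, eyes, nets
def ray(cam,px):
    p=eyes.camera_params(cam);K=np.array(p["camera_matrix"]);d=np.array(p["distortion"]);T=np.array(p["pose"])
    u=cv2.undistortPoints(np.array([[px]],float),K,d)[0,0]
    return T[:3,3],T[:3,:3]@np.array([u[0],u[1],1.])
def at(cam,px,z):
    o,v=ray(cam,px);return o+v*(z-o[2])/v[2]
def proj(cam,P):
    p=eyes.camera_params(cam);K=np.array(p["camera_matrix"]);d=np.array(p["distortion"]);T=np.linalg.inv(np.array(p["pose"]))
    return cv2.projectPoints(np.atleast_2d(np.array(P,float)),cv2.Rodrigues(T[:3,:3])[0],T[:3,3],K,d)[0][:,0]
E
cat > a.py <<'E'
from h import *
np.set_printoptions(precision=4,suppress=True)
for c in("scene","top"):
    im=eyes.grab_frame(c);cv2.imwrite(f"pics/{c}0.png",im)
    print(c,np.array(eyes.camera_params(c)["pose"])[:3,3])
    for n,z in(("carrier",0),("front_knob",.045),("rear_knob",.045),("front_edge",0),("rear_edge",0),("nest",0),("hold_down",.0165),("stop",.01),("sill_bar",0),("bottle_0",.013),("marker",0),("capped_rollon_0",0),("dropper",0),("gel_jar",0)):
        for r in nets.tip_of(n,c)[:6 if n[-2]=='_' else 2]: print(n,np.round(r["score"],2),np.round(r["point"],1),at(c,r["point"],z))
s=ctrl.sense();print(s)
E
python3 a.py
```

```text
pics
scene [-0.2631 -0.5646  0.6217]
carrier 0.87 [347.5 309.3] [ 0.4821 -0.1308  0.    ]
front_knob 0.91 [320.7 282. ] [ 0.4756 -0.0715  0.045 ]
front_knob 0.61 [384.6 331.3] [ 0.4097 -0.2481  0.045 ]
rear_knob 0.59 [379.1 307.3] [ 0.4663 -0.2064  0.045 ]
front_edge 0.59 [313.8 301.1] [ 0.4674 -0.0608  0.    ]
front_edge 0.16 [360.4 272.4] [ 0.6142 -0.0825  0.    ]
rear_edge 0.71 [258.  268.6] [0.4992 0.1103 0.    ]
rear_edge 0.6 [387.1 331.6] [ 0.4641 -0.2276  0.    ]
nest 0.92 [254.8 268. ] [0.4971 0.1177 0.    ]
hold_down 0.94 [236.3 251.4] [0.5081 0.1803 0.0165]
stop 0.94 [229.6 253.2] [0.5015 0.1952 0.01  ]
stop 0.5 [349.8 313.1] [ 0.4621 -0.1478  0.01  ]
bottle_0 0.76 [343.6 310.1] [ 0.46   -0.1351  0.013 ]
bottle_0 0.74 [334.  306.9] [ 0.4584 -0.1144  0.013 ]
bottle_0 0.61 [360.1 271.5] [ 0.5987 -0.0902  0.013 ]
bottle_0 0.55 [362.5 309. ] [ 0.4837 -0.163   0.013 ]
bottle_0 0.49 [358.9 318.1] [ 0.4548 -0.172   0.013 ]
marker 0.71 [383.8 333.1] [ 0.4567 -0.2247  0.    ]
marker 0.63 [229.8 251.4] [0.5204 0.2129 0.    ]
capped_rollon_0 0.59 [334.5 264. ] [ 0.6118 -0.0171  0.    
[... 1272 characters left out ...]
 0.63 [360.7 205.4] [ 0.6125 -0.0795  0.    ]
dropper 0.73 [198.4 205. ] [0.6243 0.3399 0.    ]
gel_jar 0.58 [473.1 235.5] [ 0.5277 -0.3634  0.    ]
{'clock': 1.5, 'q': array([-1.3881,  0.2451,  1.5578,  0.    ,  1.3387, -0.1741]), 'joint_vel': array([ 0.001 ,  0.0007,  0.002 ,  0.0002, -0.0003,  0.0005]), 'effort': array([ -0.0006, -41.5825, -31.4871,   0.0685,   0.0289,   0.    ]), 'position': array([ 0.227 , -0.6091,  0.2055]), 'tool_rot': array([[ 0.937 ,  0.3493,  0.    ],
       [ 0.3493, -0.937 ,  0.    ],
       [ 0.    ,  0.    , -1.    ]]), 'force': array([ 0.0012, -0.9585,  0.0011]), 'moment': array([-0.029 , -0.0465,  0.0062]), 'gripper_force': 0.0, 'opening': 0.0941684713212004}
```

```bash
python3 - <<'E'
import cv2
a=cv2.imread("pics/top0.png")[190:310,150:450];cv2.imwrite("pics/top0c.png",cv2.resize(a,(750,300),interpolation=3))
a=cv2.imread("pics/scene0.png")[200:370,200:500];cv2.imwrite("pics/sc0c.png",cv2.resize(a,(780,442),interpolation=3))
E
```

```text
(no output)
```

View pics/top0c.png

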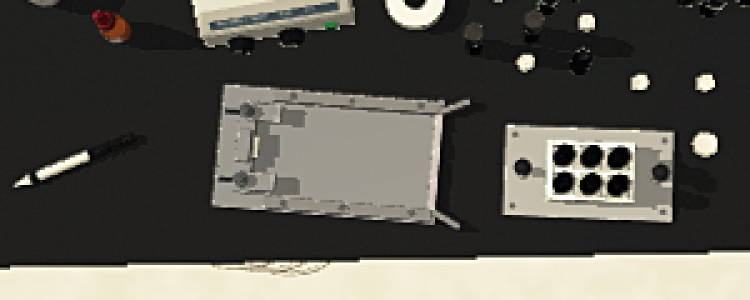

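View pics/sc0c.png

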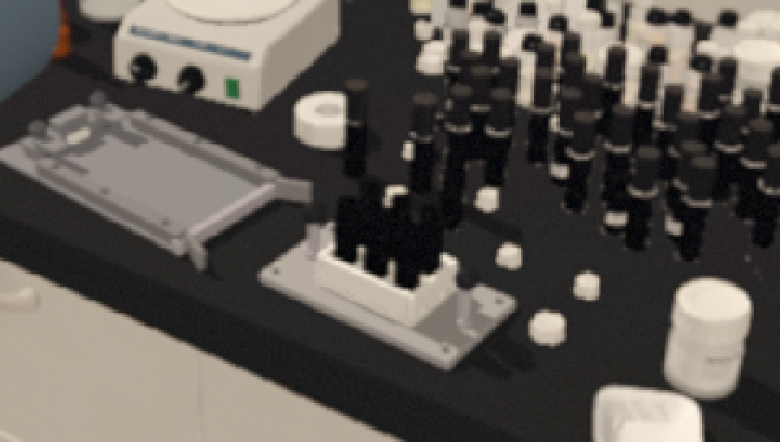

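```bash
python3 - <<'E'
from h import *
im=cv2.imread("pics/top0.png")
a=im[215:285,230:345];a=np.clip((a.astype(float)-20)*1.3,0,255).astype(np.uint8)
a=cv2.resize(a,(805,490),interpolation=2)[:,:800];cv2.imwrite("pics/n1.png",a)
g=cv2.cvtColor(im,cv2.COLOR_BGR2GRAY);m=np.zeros_like(g)
m[232:285,342:430]=(g[232:285,342:430]>75)
n,l,s,c=cv2.connectedComponentsWithStats(m);k=1+np.argmax(s[1:,4]);print(s[k])
r=cv2.minAreaRect(np.argwhere(l==k)[:,::-1].astype(np.float32));b=cv2.boxPoints(r)
w=np.array([at("top",p,.006)[:2] for p in b]);print(b,w)
print(w.mean(0),[np.linalg.norm(w[i]-w[i-1]) for i in range(4)],[np.degrees(np.arctan2(*(w[i]-w[i-1])[::-1])) for i in range(4)])
for c,ps in(("top",((358.8,256.4),(414,258.8))),("scene",((321.5,282),(379,307.5)))):
  for p in ps:print(c,at(c,p,.045))
E
```

```text
[ 351  239   69   40 2026]
[[350.18542 275.54935]
 [351.71057 238.94624]
 [419.50952 241.77121]
 [417.98438 278.37433]] [[ 0.43262942 -0.04747119]
 [ 0.52559843 -0.05385487]
 [ 0.51423049 -0.22559526]
 [ 0.42156828 -0.21800772]]
[ 0.47350665 -0.13623226] [np.float64(0.17089487373866752), np.float64(0.09318792171049767), np.float64(0.1721162188723361), np.float64(0.09297234497267927)] [np.float64(86.28894796642238), np.float64(-3.9280284294257592), np.float64(-93.78702913981036), np.float64(175.31884130089958)]
top [ 0.47727906 -0.06902031  0.045     ]
top [ 0.46813144 -0.20475286  0.045     ]
scene [ 0.47652078 -0.07274893  0.045     ]
scene [ 0.4656238  -0.20656472  0.045     ]
```

View pics/n1.png

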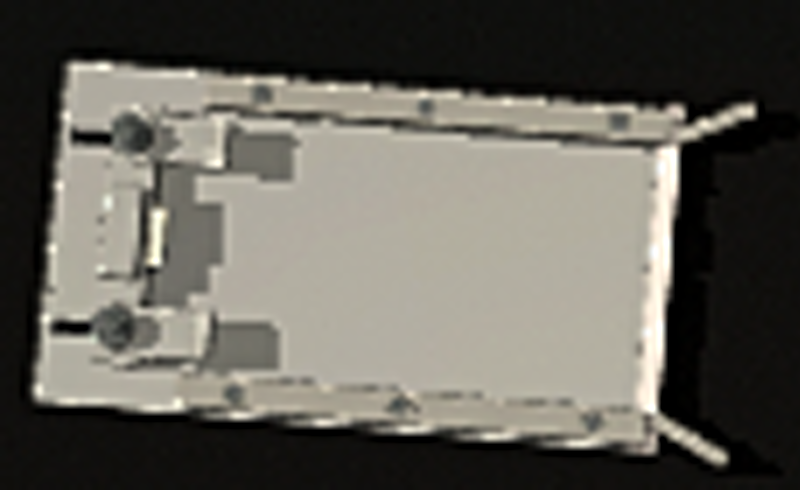

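```bash
python3 - <<'E'
from h import *
np.set_printoptions(precision=4,suppress=True)
A=lambda u,v,z:at("top",((u+.5)/7+230-.5,(v+.5)/7+215-.5),z)[:2]
def line(n,p,q,z):
    a,b=A(*p,z),A(*q,z);d=a-b;print(n,a,b,np.degrees(np.arctan2(d[1],d[0])));return a,b
U=line("upper in",(215,108),(655,138),.017);L=line("lower in",(200,376),(650,409),.017)
line("outer up",(70,62),(685,108),.005);line("outer lo",(35,403),(655,452),.005)
line("sill out",(680,145),(657,415),.012)
print("sill mid",A(669,280,.012),"sill in",A(649,280,.012))
th=np.radians(84.5);ex=np.array([np.cos(th),np.sin(th)]);ey=np.array([-ex[1],ex[0]])
print("lat",[p@ey for p in (*U,*L)])
for n,v in(("nest",[.493,.1059]),("nest s",[.4971,.1177]),("hold",[.5053,.1863]),("stop",[.5072,.1958]),("hold s",[.5081,.1803]),("stop s",[.5015,.1952]),("sill",A(669,280,.012))):print(n,np.array(v)@ex,np.array(v)@ey)
c=np.array([.4735,-.1362]);print("car",c@ex,c@ey)
E
```

```text
upper in [0.5528 0.1777] [0.5379 0.0184] 84.67826448600087
lower in [0.4556 0.184 ] [0.44   0.0223] 84.50252723555752
outer up [0.5727 0.2324] [0.5502 0.0074] 84.2835649094981
outer lo [0.448  0.2457] [0.4252 0.0211] 84.20034379035035
sill out [0.5358 0.0094] [0.4381 0.0199] -6.113763890089454
sill mid [0.4868 0.0145] sill in [0.4869 0.0217]
lat [np.float64(-0.5332019786285098), np.float64(-0.5336999380119717), np.float64(-0.43585675444529154), np.float64(-0.43586392230149235)]
nest 0.1526644133995547 -0.4805802606031274
nest s 0.16480305612562032 -0.4835304051366942
hold 0.2338731705042746 -0.48511763534041763
stop 0.24351154131855124 -0.4860983534683731
hold s 0.22816916142112817 -0.4884798192109671
stop s 0.24236798281016567 -0.4804821025891924
sill 0.06110519966565151 -0.48312634260264986
car -0.09018999839928364 -0.4843742914201137
```

Call:
carry_out:
  motion:
    - {"rz": -1, "claw": 60}
    - {"rz": -1}
    - {"rz": -1}
    - {"rz": -1}
    - {"rz": -1}
    - {"rz": -1}
    - {"rz": -1}
    - {"rz": -1}
    - {"rz": -1}
    - {"rz": -1}
    - {"rz": -0.96}
    - {}

```text
invalid input at $.motion[0]: expected keys tx, ty, tz, rx, ry, rz, claw
```

```bash
cat >> h.py <<'E'
np.set_printoptions(precision=4,suppress=True)
TH=np.radians(84.35);NO=np.array([.4968,.107])
EX=np.array([np.cos(TH),np.sin(TH)]);EY=np.array([-EX[1],EX[0]])
def nest(p): d=np.array(p)[:2]-NO;return np.array([d@EX,d@EY])
def world(x,y): return NO+x*EX+y*EY
def go(p,yaw):
    s=ctrl.sense();R=np.array(s["tool_rot"]);d=R.T@(np.array(p)-s["position"])/.04
    a=np.degrees(np.arctan2(R[1,0],R[0,0]))
    print("t",s["clock"],"pos",s["position"],"yaw",a,"tilt",R[:,2],"F",s["force"],"open",s["opening"],"\n units",d,"rz",-(yaw-a)/6)
E
python3 -c "
from h import *
go([.4772,-.0695,.2],86.2)"
```

```text
t 1.5 pos [ 0.227  -0.6091  0.2055] yaw 20.442007188686507 tilt [ 0.  0. -1.] F [ 0.0012 -0.9585  0.0011] open 0.0941684713212004 
 units [ 10.5713 -10.4552   0.1367] rz -10.95966546855225
```

Call:
carry_out:
  motion:
    - {"tx": 0, "ty": 0, "tz": 0, "rx": 0, "ry": 0, "rz": -1, "claw": 60}
    - {"tx": 0, "ty": 0, "tz": 0, "rx": 0, "ry": 0, "rz": -1, "claw": 60}
    - {"tx": 0, "ty": 0, "tz": 0, "rx": 0, "ry": 0, "rz": -1, "claw": 60}
    - {"tx": 0, "ty": 0, "tz": 0, "rx": 0, "ry": 0, "rz": -1, "claw": 60}
    - {"tx": 0, "ty": 0, "tz": 0, "rx": 0, "ry": 0, "rz": -1, "claw": 60}
    - {"tx": 0, "ty": 0, "tz": 0, "rx": 0, "ry": 0, "rz": -1, "claw": 60}
    - {"tx": 0, "ty": 0, "tz": 0, "rx": 0, "ry": 0, "rz": -1, "claw": 60}
    - {"tx": 0, "ty": 0, "tz": 0, "rx": 0, "ry": 0, "rz": -1, "claw": 60}
    - {"tx": 0, "ty": 0, "tz": 0, "rx": 0, "ry": 0, "rz": -1, "claw": 60}
    - {"tx": 0, "ty": 0, "tz": 0, "rx": 0, "ry": 0, "rz": -1, "claw": 60}
    - {"tx": 0, "ty": 0, "tz": 0, "rx": 0, "ry": 0, "rz": -0.96, "claw": 60}

```text
clock: 2.42
position: [0.227, -0.6091, 0.2054]
tool_rot: [[0.061, 0.998, 0.0], [0.998, -0.061, 0.0], [0.0, 0.0, -1.0]]
force: [0.2, -0.3, 0.0]
opening: 0.0564
gripper_force: 0.0
```

```bash
python3 -c "
from h import *
go([.4772,-.0695,.2],86.2)"
```

```text
t 2.4167 pos [ 0.227  -0.6091  0.2054] yaw 86.49457451843857 tilt [ 0.  0. -1.] F [ 0.1661 -0.3194  0.0138] open 0.05644192687602193 
 units [13.846   5.4176  0.1364] rz 0.04909575307309429
```

Call:
carry_out:
  motion:
    - {"tx": 0.5, "ty": 0.2, "tz": 0, "rx": 0, "ry": 0, "rz": 0.05, "claw": 60}
    - {"tx": 0.9, "ty": 0.35, "tz": 0, "rx": 0, "ry": 0, "rz": 0, "claw": 60}
    - {"tx": 0.9, "ty": 0.35, "tz": 0, "rx": 0, "ry": 0, "rz": 0, "claw": 60}
    - {"tx": 0.9, "ty": 0.35, "tz": 0, "rx": 0, "ry": 0, "rz": 0, "claw": 60}
    - {"tx": 0.9, "ty": 0.35, "tz": 0, "rx": 0, "ry": 0, "rz": 0, "claw": 60}
    - {"tx": 0.9, "ty": 0.35, "tz": 0, "rx": 0, "ry": 0, "rz": 0, "claw": 60}
    - {"tx": 0.9, "ty": 0.35, "tz": 0, "rx": 0, "ry": 0, "rz": 0, "claw": 60}
    - {"tx": 0.9, "ty": 0.35, "tz": 0, "rx": 0, "ry": 0, "rz": 0, "claw": 60}
    - {"tx": 0.9, "ty": 0.35, "tz": 0, "rx": 0, "ry": 0, "rz": 0, "claw": 60}
    - {"tx": 0.9, "ty": 0.35, "tz": 0, "rx": 0, "ry": 0, "rz": 0, "claw": 60}
    - {"tx": 0.9, "ty": 0.35, "tz": 0, "rx": 0, "ry": 0, "rz": 0, "claw": 60}
    - {"tx": 0.9, "ty": 0.35, "tz": 0, "rx": 0, "ry": 0, "rz": 0, "claw": 60}

```text
clock: 3.42
position: [0.4187, -0.2039, 0.2058]
tool_rot: [[0.072, 0.997, 0.001], [0.997, -0.072, -0.001], [-0.0, 0.001, -1.0]]
force: [1.2, 0.5, -0.2]
opening: 0.0561
gripper_force: 0.0
```

Call:
carry_out:
  motion:
    - {"tx": 0.8, "ty": 0.35, "tz": 0, "rx": 0, "ry": 0, "rz": 0, "claw": 60}
    - {"tx": 0.8, "ty": 0.35, "tz": 0, "rx": 0, "ry": 0, "rz": 0, "claw": 60}
    - {"tx": 0.8, "ty": 0.35, "tz": 0, "rx": 0, "ry": 0, "rz": 0, "claw": 60}
    - {"tx": 0.6, "ty": 0.25, "tz": 0, "rx": 0, "ry": 0, "rz": 0, "claw": 60}
    - {"tx": 0.2, "ty": 0.1, "tz": 0, "rx": 0, "ry": 0, "rz": 0, "claw": 60}
    - {"tx": 0, "ty": 0, "tz": 0, "rx": 0, "ry": 0, "rz": 0, "claw": 60}

```text
clock: 3.92
position: [0.4838, -0.0807, 0.2056]
tool_rot: [[0.068, 0.998, 0.0], [0.998, -0.068, -0.0], [-0.0, 0.0, -1.0]]
force: [-0.5, -0.6, 0.0]
opening: 0.0561
gripper_force: 0.0
```

```bash
python3 -c "
from h import *
go([.4772,-.0695,.027],86.2)
for c in('top','scene'):
    cv2.imwrite(f'pics/{c}1.png',eyes.grab_frame(c))"
```

```text
t 3.9167 pos [ 0.4838 -0.0807  0.2056] yaw 86.08614904107996 tilt [ 0.0002 -0.0001 -1.    ] F [-0.517  -0.6293  0.0376] open 0.05613883524949158 
 units [ 0.2672 -0.184   4.4637] rz -0.0189751598200066
```

Call:
carry_out:
  motion:
    - {"tx": 0.27, "ty": -0.18, "tz": 0.3, "rx": 0, "ry": 0, "rz": 0, "claw": 60}
    - {"tx": 0, "ty": 0, "tz": 0.7, "rx": 0, "ry": 0, "rz": 0, "claw": 60}
    - {"tx": 0, "ty": 0, "tz": 0.8, "rx": 0, "ry": 0, "rz": 0, "claw": 60}
    - {"tx": 0, "ty": 0, "tz": 0.8, "rx": 0, "ry": 0, "rz": 0, "claw": 60}
    - {"tx": 0, "ty": 0, "tz": 0.7, "rx": 0, "ry": 0, "rz": 0, "claw": 60}
    - {"tx": 0, "ty": 0, "tz": 0.5, "rx": 0, "ry": 0, "rz": 0, "claw": 60}
    - {"tx": 0, "ty": 0, "tz": 0, "rx": 0, "ry": 0, "rz": 0, "claw": 60}

```text
clock: 4.6
position: [0.4728, -0.0709, 0.0492]
tool_rot: [[0.074, 0.997, -0.008], [0.997, -0.074, 0.003], [0.002, -0.009, -1.0]]
force: [-1.0, 0.9, -0.5]
opening: 0.056
gripper_force: 0.0
```

```bash
python3 -c "
from h import *
go([.4772,-.0695,.027],86.2)
c='scene'
a=eyes.grab_frame(c);cv2.imwrite('pics/s2.png',cv2.resize(a[180:360,230:450],(800,655),interpolation=3)[:600])"
```

```text
t 4.6 pos [ 0.4728 -0.0709  0.0492] yaw 85.75475460186107 tilt [-0.0084  0.0031 -1.    ] F [-1.0011  0.9362 -0.5498] open 0.05603731554894985 
 units [0.0426 0.1108 0.5546] rz -0.07420756635648947
```

View pics/s2.png

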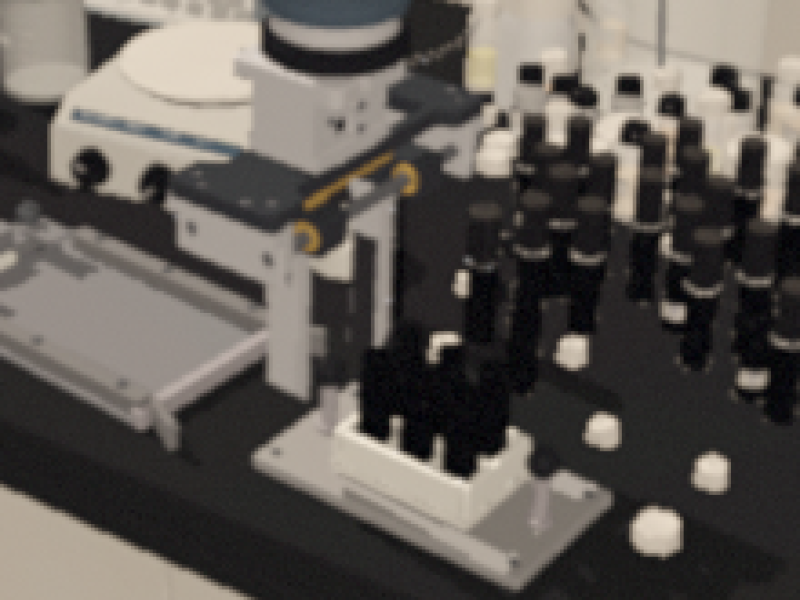

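Call:
carry_out:
  motion:
    - {"tx": 0, "ty": 0, "tz": 0.2, "rx": 0, "ry": 0, "rz": 0, "claw": 60}
    - {"tx": 0, "ty": 0, "tz": 0, "rx": 0, "ry": 0, "rz": 0, "claw": 60}
    - {"tx": 0, "ty": 0, "tz": 0, "rx": 0, "ry": 0, "rz": 0, "claw": 60}

```text
clock: 4.9
position: [0.4776, -0.0714, 0.0466]
tool_rot: [[0.072, 0.997, 0.002], [0.997, -0.072, -0.001], [-0.001, 0.002, -1.0]]
force: [-0.1, 0.3, -0.1]
opening: 0.0561
gripper_force: 0.0
```

```bash
python3 -c "
from h import *
go([.4772,-.0695,.027],86.2)"
```

```text
t 4.9 pos [ 0.4776 -0.0714  0.0466] yaw 85.87337010584325 tilt [ 0.0018 -0.0008 -1.    ] F [-0.1009  0.322  -0.0563] open 0.05610618310088805 
 units [ 0.0466 -0.0144  0.489 ] rz -0.054438315692792116
```

Call:
carry_out:
  motion:
    - {"tx": 0.03, "ty": 0, "tz": 0.25, "rx": 0, "ry": 0, "rz": 0, "claw": 60}
    - {"tx": 0, "ty": 0, "tz": 0.24, "rx": 0, "ry": 0, "rz": 0, "claw": 60}
    - {"tx": 0, "ty": 0, "tz": 0, "rx": 0, "ry": 0, "rz": 0, "claw": 40}
    - {"tx": 0, "ty": 0, "tz": 0, "rx": 0, "ry": 0, "rz": 0, "claw": 30}
    - {"tx": 0, "ty": 0, "tz": 0, "rx": 0, "ry": 0, "rz": 0, "claw": 22}
    - {"tx": 0, "ty": 0, "tz": 0, "rx": 0, "ry": 0, "rz": 0, "claw": 10}
    - {"tx": 0, "ty": 0, "tz": 0, "rx": 0, "ry": 0, "rz": 0, "claw": 0}
    - {"tx": 0, "ty": 0, "tz": 0, "rx": 0, "ry": 0, "rz": 0, "claw": 0}
    - {"tx": 0, "ty": 0, "tz": 0, "rx": 0, "ry": 0, "rz": 0, "claw": 0}
  grip_force: 20

```text
clock: 5.65
position: [0.4771, -0.0696, 0.0261]
tool_rot: [[0.071, 0.997, 0.0], [0.997, -0.071, -0.0], [-0.0, 0.0, -1.0]]
force: [-1.4, 0.2, 1.6]
opening: 0.0165
gripper_force: 20.0
```

```bash
python3 -c "
from h import *
go([.4772,-.0695,.027],84.35);print(nest(ctrl.sense()['position']),ctrl.sense()['gripper_force'])"
```

```text
t 5.65 pos [ 0.4771 -0.0696  0.0261] yaw 85.90656879563508 tilt [ 0.0002 -0.0001 -1.    ] F [-1.4072  0.2367  1.5541] open 0.016452275386704206 
 units [ 0.0019  0.0036 -0.022 ] rz 0.25942813260584785
[-0.1777  0.0023] 20.002906322479248
```

Call:
carry_out:
  motion:
    - {"tx": 0, "ty": 0, "tz": -0.1, "rx": 0, "ry": 0, "rz": 0, "claw": 0}
    - {"tx": 0, "ty": 0, "tz": -0.15, "rx": 0, "ry": 0, "rz": 0, "claw": 0}
    - {"tx": 0, "ty": 0, "tz": -0.15, "rx": 0, "ry": 0, "rz": 0, "claw": 0}
    - {"tx": 0, "ty": 0, "tz": -0.08, "rx": 0, "ry": 0, "rz": 0, "claw": 0}
    - {"tx": 0, "ty": 0, "tz": 0, "rx": 0, "ry": 0, "rz": 0, "claw": 0}
    - {"tx": 0, "ty": 0, "tz": 0, "rx": 0, "ry": 0, "rz": 0, "claw": 0}
  grip_force: 25

```text
clock: 6.15
position: [0.4771, -0.0692, 0.0453]
tool_rot: [[0.072, 0.997, 0.001], [0.997, -0.072, 0.001], [0.001, 0.001, -1.0]]
force: [0.9, 1.0, -4.0]
opening: 0.0167
gripper_force: 25.0
```

```bash
python3 -c "
from h import *
go([.4772,-.0695,.027],84.35);print(nest(ctrl.sense()['position']),ctrl.sense()['gripper_force'])
c='scene'
a=eyes.grab_frame(c);cv2.imwrite('pics/s3.png',cv2.resize(a[200:350,230:430],(800,600),interpolation=3)[:600])"
```

```text
t 6.15 pos [ 0.4771 -0.0692  0.0453] yaw 85.8916004301222 tilt [ 0.0006  0.0005 -1.    ] F [ 0.8742  0.9876 -4.0146] open 0.016686208345583816 
 units [-0.0072  0.0037  0.4581] rz 0.25693340502036693
[-0.1773  0.0023] 24.999391436576843
```

View pics/s3.png

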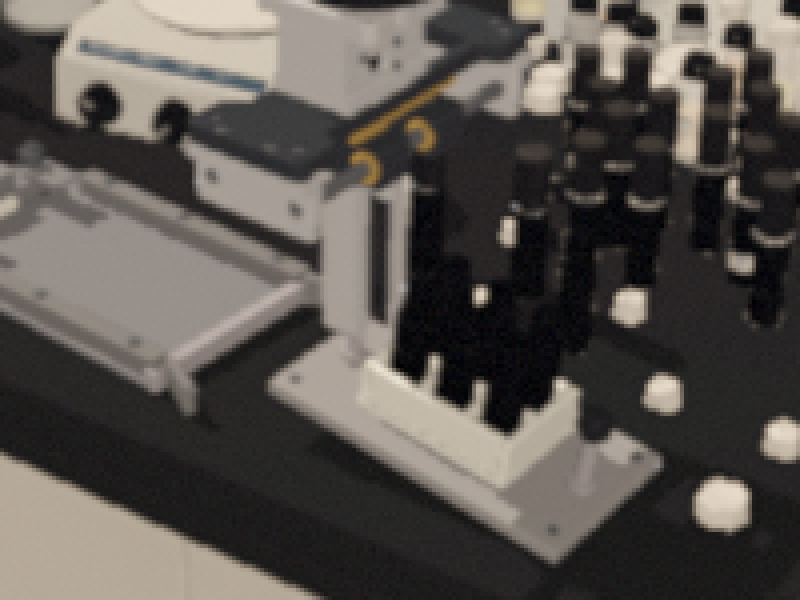

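Call:
carry_out:
  motion:
    - {"tx": 0.05, "ty": 0, "tz": 0.06, "rx": 0, "ry": 0, "rz": 0.13, "claw": 0}
    - {"tx": 0.1, "ty": 0.01, "tz": 0, "rx": 0, "ry": 0, "rz": 0.13, "claw": 0}
    - {"tx": 0.13, "ty": 0.01, "tz": 0, "rx": 0, "ry": 0, "rz": 0, "claw": 0}
    - {"tx": 0.13, "ty": 0.01, "tz": 0, "rx": 0, "ry": 0, "rz": 0, "claw": 0}
    - {"tx": 0.13, "ty": 0.01, "tz": 0, "rx": 0, "ry": 0, "rz": 0, "claw": 0}
    - {"tx": 0.13, "ty": 0.01, "tz": 0, "rx": 0, "ry": 0, "rz": 0, "claw": 0}
    - {"tx": 0.13, "ty": 0.01, "tz": 0, "rx": 0, "ry": 0, "rz": 0, "claw": 0}
    - {"tx": 0.13, "ty": 0, "tz": 0, "rx": 0, "ry": 0, "rz": 0, "claw": 0}
    - {"tx": 0.13, "ty": 0, "tz": 0, "rx": 0, "ry": 0, "rz": 0, "claw": 0}
    - {"tx": 0.1, "ty": 0, "tz": 0, "rx": 0, "ry": 0, "rz": 0, "claw": 0}
    - {"tx": 0.05, "ty": 0, "tz": 0, "rx": 0, "ry": 0, "rz": 0, "claw": 0}
    - {"tx": 0, "ty": 0, "tz": 0, "rx": 0, "ry": 0, "rz": 0, "claw": 0}

```text
clock: 7.2
position: [0.484, -0.0208, 0.0427]
tool_rot: [[0.098, 0.995, 0.0], [0.995, -0.098, 0.001], [0.001, -0.0, -1.0]]
force: [-0.7, 2.7, -2.1]
opening: 0.0164
gripper_force: 25.0
```

```bash
python3 -c "
from h import *
p=world(-.1077,0)
go([*p,.042],84.35);print(nest(ctrl.sense()['position']),ctrl.sense()['gripper_force'])
for c in('scene','top'):
  a=eyes.grab_frame(c);cv2.imwrite(f'pics/{c}4.png',a)
  for n,z in(('front_knob',.061),('rear_knob',.045),('front_edge',.018),('rear_edge',0)):
    for r in nets.tip_of(n,c)[:2]:
      w=at(c,r['point'],z);print(c,n,round(r['score'],2),np.round(r['point'],1),nest(w))
a=cv2.imread('pics/top4.png')[225:285,300:400];b=cv2.imread('pics/scene4.png')[225:345,240:440]
cv2.imwrite('pics/c4.png',np.vstack([cv2.resize(a,(500,300),interpolation=3),cv2.resize(b,(500,300),interpolation=3)]))"
```

```text
t 7.2 pos [ 0.484  -0.0208  0.0427] yaw 84.35696389419529 tilt [ 0.      0.0008 -1.    ] F [-0.6642  2.6911 -2.0963] open 0.01638010793708337 
 units [0.5189 0.004  0.0175] rz 0.0011606490325490881
[-0.1285  0.0002] 24.999547004699707
scene front_knob 0.82 [301.1 264.2] [-0.1235 -0.0023]
scene rear_knob 0.84 [354.7 293.2] [-0.2537 -0.0084]
scene rear_knob 0.72 [314.6 290.9] [-0.1907  0.035 ]
scene front_edge 0.74 [337.5 304.6] [-0.2287  0.0117]
scene front_edge 0.56 [293.1 280.1] [-0.1055  0.0028]
scene rear_edge 0.71 [359.4 320.6] [-0.2773  0.0056]
top rear_knob 0.87 [393.9 259. ] [-0.2638  0.002 ]
top rear_knob 0.51 [360.2 202.7] [-0.1712 -0.1323]
top rear_edge 0.6 [394.4 258.1] [-0.269  -0.0044]
```

View pics/c4.png

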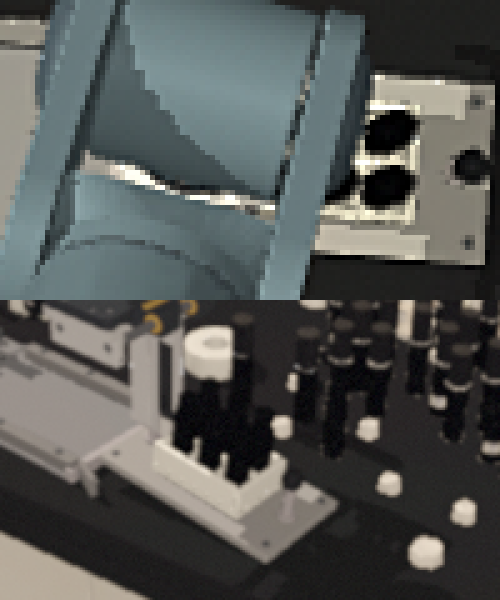

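```bash
python3 -c "
from h import *
a=nest(at('top',(399.0,241.5),.008));b=nest(at('top',(397,277.3),.008));print(a,b,(a+b)/2,np.degrees(np.arctan2(a[0]-b[0],b[1]-a[1])))
c=nest(at('top',(394.0,257.9),.043));print('knob',c)"
```

```text
[-0.2772 -0.0467] [-0.2778  0.0443] [-0.2775 -0.0012] 0.39207795103357856
knob [-0.264  -0.0009]
```

Call:
carry_out:
  motion:
    - {"tx": 0.06, "ty": 0, "tz": 0, "rx": 0, "ry": 0, "rz": 0, "claw": 0}
    - {"tx": 0.12, "ty": 0, "tz": 0, "rx": 0, "ry": 0, "rz": 0, "claw": 0}
    - {"tx": 0.12, "ty": 0, "tz": 0, "rx": 0, "ry": 0, "rz": 0, "claw": 0}
    - {"tx": 0.12, "ty": 0, "tz": 0, "rx": 0, "ry": 0, "rz": 0, "claw": 0}
    - {"tx": 0.08, "ty": 0, "tz": 0, "rx": 0, "ry": 0, "rz": 0, "claw": 0}
    - {"tx": 0.03, "ty": 0, "tz": 0, "rx": 0, "ry": 0, "rz": 0, "claw": 0}
    - {"tx": 0, "ty": 0, "tz": 0, "rx": 0, "ry": 0, "rz": 0, "claw": 0}
    - {"tx": 0, "ty": 0, "tz": 0.04, "rx": 0, "ry": 0, "rz": 0, "claw": 0}
    - {"tx": 0, "ty": 0, "tz": 0.04, "rx": 0, "ry": 0, "rz": 0, "claw": 0}
    - {"tx": 0, "ty": 0, "tz": 0.02, "rx": 0, "ry": 0, "rz": 0, "claw": 0}
    - {"tx": 0, "ty": 0, "tz": 0, "rx": 0, "ry": 0, "rz": 0, "claw": 0}

```text
clock: 8.62
position: [0.486, -0.0004, 0.0385]
tool_rot: [[0.099, 0.995, -0.0], [0.995, -0.099, 0.0], [0.0, -0.0, -1.0]]
force: [-0.1, 2.0, -2.2]
opening: 0.0162
gripper_force: 25.0
```

Call:
carry_out:
  motion:
    - {"tx": 0, "ty": 0, "tz": 0.02, "rx": 0, "ry": 0, "rz": 0, "claw": 0}
    - {"tx": 0, "ty": 0, "tz": 0.02, "rx": 0, "ry": 0, "rz": 0, "claw": 0}
    - {"tx": 0, "ty": 0, "tz": 0, "rx": 0, "ry": 0, "rz": 0, "claw": 0}

```text
clock: 8.87
position: [0.4862, -0.0005, 0.0372]
tool_rot: [[0.099, 0.995, 0.0], [0.995, -0.099, 0.0], [0.0, 0.0, -1.0]]
force: [-0.9, 2.9, -1.1]
opening: 0.0167
gripper_force: 25.0
```

```bash
python3 -c "
from h import *
go([*world(-.1077,0),.0368],84.35);print(nest(ctrl.sense()['position']))"
```

```text
t 8.8667 pos [ 0.4862 -0.0005  0.0372] yaw 84.33582185945501 tilt [ 0.      0.0001 -1.    ] F [-0.9182  2.8852 -1.1272] open 0.016728252504442775 
 units [ 0.0072 -0.0001  0.0104] rz -0.002363023424164131
[-0.108 -0.   ]
```

Call:
carry_out:
  motion:
    - {"tx": 0, "ty": 0, "tz": 0.02, "rx": 0, "ry": 0, "rz": 0, "claw": 0}
    - {"tx": 0, "ty": 0, "tz": 0.01, "rx": 0, "ry": 0, "rz": 0, "claw": 0}
    - {"tx": 0, "ty": 0, "tz": 0, "rx": 0, "ry": 0, "rz": 0, "claw": 0}
    - {"tx": 0, "ty": 0, "tz": 0, "rx": 0, "ry": 0, "rz": 0, "claw": 0}
  grip_force: 10

```text
clock: 9.2
position: [0.4862, -0.0007, 0.037]
tool_rot: [[0.098, 0.995, -0.001], [0.995, -0.098, -0.0], [-0.001, -0.001, -1.0]]
force: [-5.6, 2.9, 8.8]
opening: 0.0168
gripper_force: 10.0
```

```bash
python3 -c "
from h import *
go([*world(-.1077,0),.0368],84.35);print(nest(ctrl.sense()['position']))
a=eyes.grab_frame('scene')
cv2.imwrite('pics/s5.png',cv2.resize(a[225:315,260:380],(800,600),interpolation=3))"
```

```text
t 9.2 pos [ 0.4862 -0.0007  0.037 ] yaw 84.36864112116326 tilt [-0.0008 -0.0005 -1.    ] F [-5.5752  2.9058  8.766 ] open 0.016842845964267078 
 units [ 0.0134 -0.0015  0.0058] rz 0.0031068535272117024
[-0.1082 -0.0001]
```

View pics/s5.png

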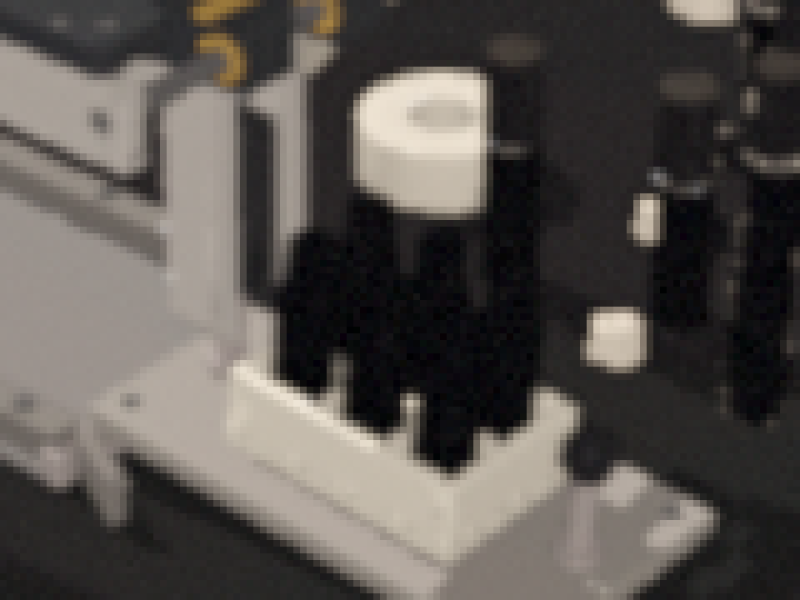

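Call:
carry_out:
  motion:
    - {"tx": 0, "ty": 0, "tz": -0.02, "rx": 0, "ry": 0, "rz": 0, "claw": 0}
    - {"tx": 0, "ty": 0, "tz": 0, "rx": 0, "ry": 0, "rz": 0, "claw": 20}
    - {"tx": 0, "ty": 0, "tz": 0, "rx": 0, "ry": 0, "rz": 0, "claw": 30}
    - {"tx": 0, "ty": 0, "tz": 0, "rx": 0, "ry": 0, "rz": 0, "claw": 45}
    - {"tx": 0, "ty": 0, "tz": 0, "rx": 0, "ry": 0, "rz": 0, "claw": 60}
    - {"tx": 0, "ty": 0, "tz": -0.3, "rx": 0, "ry": 0, "rz": 0, "claw": 60}
    - {"tx": 0, "ty": 0, "tz": -0.6, "rx": 0, "ry": 0, "rz": 0, "claw": 60}
    - {"tx": 0, "ty": 0, "tz": -0.7, "rx": 0, "ry": 0, "rz": 0, "claw": 60}
    - {"tx": 0, "ty": 0, "tz": -0.7, "rx": 0, "ry": 0, "rz": 0, "claw": 60}
    - {"tx": 0, "ty": 0, "tz": -0.3, "rx": 0, "ry": 0, "rz": 0, "claw": 60}

```text
clock: 10.08
position: [0.4882, -0.001, 0.1444]
tool_rot: [[0.099, 0.995, 0.006], [0.995, -0.099, -0.002], [-0.001, 0.006, -1.0]]
force: [0.1, -1.0, 0.1]
opening: 0.0565
gripper_force: 0.0
```

Call:
carry_out:
  motion:
    - {"tx": -0.3, "ty": 0, "tz": 0, "rx": 0, "ry": 0, "rz": 0, "claw": 60}
    - {"tx": -0.6, "ty": 0, "tz": 0, "rx": 0, "ry": 0, "rz": 0, "claw": 60}
    - {"tx": -0.7, "ty": 0, "tz": 0, "rx": 0, "ry": 0, "rz": 0, "claw": 60}
    - {"tx": -0.7, "ty": 0, "tz": 0, "rx": 0, "ry": 0, "rz": 0, "claw": 60}
    - {"tx": -0.6, "ty": 0, "tz": 0, "rx": 0, "ry": 0, "rz": 0, "claw": 60}
    - {"tx": -0.4, "ty": 0, "tz": 0, "rx": 0, "ry": 0, "rz": 0, "claw": 60}
    - {"tx": -0.1, "ty": 0, "tz": 0, "rx": 0, "ry": 0, "rz": 0, "claw": 60}
    - {"tx": 0, "ty": 0, "tz": 0, "rx": 0, "ry": 0, "rz": 0, "claw": 60}
    - {"tx": 0, "ty": 0, "tz": 0, "rx": 0, "ry": 0, "rz": 0, "claw": 60}

```text
clock: 10.83
position: [0.4725, -0.1352, 0.1401]
tool_rot: [[0.099, 0.995, -0.001], [0.995, -0.099, 0.001], [0.001, -0.001, -1.0]]
force: [-0.2, 0.2, -0.6]
opening: 0.0566
gripper_force: 0.0
```

```bash
python3 -c "
from h import *
go([*world(-.2437,-.001),.027],84.35);print(nest(ctrl.sense()['position']))
for c in('scene','top'):
  a=eyes.grab_frame(c);cv2.imwrite(f'pics/{c}6.png',a)
  for n,z in(('front_knob',.056),('rear_knob',.046),('front_edge',.012),('rear_edge',0)):
    for r in nets.tip_of(n,c)[:2]:
      w=at(c,r['point'],z);print(c,n,round(r['score'],2),np.round(r['point'],1),nest(w))
a=cv2.imread('pics/top6.png')[225:285,300:420];b=cv2.imread('pics/scene6.png')[225:315,260:380]
cv2.imwrite('pics/c6.png',np.hstack([cv2.resize(a,(480,240),interpolation=3),cv2.resize(b,(320,240),interpolation=3)]))"
```

```text
t 10.8333 pos [ 0.4725 -0.1352  0.1401] yaw 84.34043899006504 tilt [-0.0007  0.0007 -1.    ] F [-0.2445  0.2206 -0.5964] open 0.056590104415964515 
 units [-0.0079  0.0366  2.8284] rz -0.0015935016558259463
[-0.2435  0.0004]
scene front_knob 0.6 [293.6 262.2] [-0.1011 -0.0045]
scene rear_knob 0.56 [348.1 288.6] [-0.2355 -0.0116]
scene front_edge 0.79 [286.4 281.6] [-0.0924  0.0092]
scene front_edge 0.22 [333.3 267.8] [-0.1322 -0.0968]
scene rear_edge 0.57 [353.7 316. ] [-0.2604  0.0009]
top front_knob 0.77 [330.  252.5] [-0.1056 -0.0012]
top rear_knob 0.63 [385.4 259.4] [-0.2429  0.0047]
top rear_knob 0.48 [322.2 255.5] [-0.0868  0.0067]
top front_edge 0.69 [322.3 255.6] [-0.0861  0.004 ]
top rear_edge 0.94 [387.8 259.8] [-0.2526  0.0012]
top rear_edge 0.62 [328.3 256.1] [-0.101   0.0031]
```

View pics/c6.png

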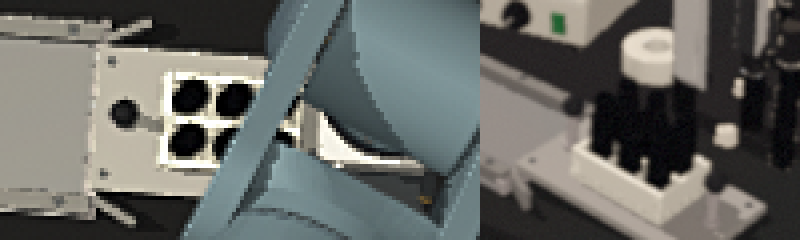

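Call:
carry_out:
  motion:
    - {"tx": 0, "ty": 0.03, "tz": 0.4, "rx": 0, "ry": 0, "rz": 0, "claw": 60}
    - {"tx": 0, "ty": 0, "tz": 0.7, "rx": 0, "ry": 0, "rz": 0, "claw": 60}
    - {"tx": 0, "ty": 0, "tz": 0.7, "rx": 0, "ry": 0, "rz": 0, "claw": 60}
    - {"tx": 0, "ty": 0, "tz": 0.6, "rx": 0, "ry": 0, "rz": 0, "claw": 60}
    - {"tx": 0, "ty": 0, "tz": 0.3, "rx": 0, "ry": 0, "rz": 0, "claw": 60}
    - {"tx": 0, "ty": 0, "tz": 0.1, "rx": 0, "ry": 0, "rz": 0, "claw": 60}
    - {"tx": 0, "ty": 0, "tz": 0, "rx": 0, "ry": 0, "rz": 0, "claw": 60}
    - {"tx": 0, "ty": 0, "tz": 0, "rx": 0, "ry": 0, "rz": 0, "claw": 60}

```text
clock: 12.0
position: [0.4745, -0.1362, 0.0294]
tool_rot: [[0.099, 0.995, 0.001], [0.995, -0.099, -0.001], [-0.0, 0.001, -1.0]]
force: [0.4, -0.4, 0.2]
opening: 0.0566
gripper_force: 0.0
```

```bash
python3 -c "
from h import *
go([*world(-.2437,-.001),.027],84.35);print(nest(ctrl.sense()['position']))"
```

```text
t 12.0 pos [ 0.4745 -0.1362  0.0294] yaw 84.34435783788157 tilt [ 0.001  -0.0006 -1.    ] F [ 0.3562 -0.3768  0.1801] open 0.05659172637260874 
 units [ 0.0141 -0.0184  0.0603] rz -0.0009403603530699911
[-0.2443 -0.0017]
```

Call:
carry_out:
  motion:
    - {"tx": 0, "ty": -0.02, "tz": 0.06, "rx": 0, "ry": 0, "rz": 0, "claw": 50}
    - {"tx": 0, "ty": 0, "tz": 0, "rx": 0, "ry": 0, "rz": 0, "claw": 35}
    - {"tx": 0, "ty": 0, "tz": 0, "rx": 0, "ry": 0, "rz": 0, "claw": 24}
    - {"tx": 0, "ty": 0, "tz": 0, "rx": 0, "ry": 0, "rz": 0, "claw": 15}
    - {"tx": 0, "ty": 0, "tz": 0, "rx": 0, "ry": 0, "rz": 0, "claw": 0}
    - {"tx": 0, "ty": 0, "tz": 0, "rx": 0, "ry": 0, "rz": 0, "claw": 0}
    - {"tx": 0, "ty": 0, "tz": 0, "rx": 0, "ry": 0, "rz": 0, "claw": 0}
  grip_force: 25

```text
clock: 12.58
position: [0.4733, -0.1359, 0.0265]
tool_rot: [[0.099, 0.995, 0.001], [0.995, -0.099, -0.0], [-0.0, 0.001, -1.0]]
force: [1.4, -1.1, 0.2]
opening: 0.0166
gripper_force: 25.0
```

Call:
carry_out:
  motion:
    - {"tx": 0, "ty": 0, "tz": -0.05, "rx": 0, "ry": 0, "rz": 0, "claw": 0}
    - {"tx": 0, "ty": 0, "tz": -0.1, "rx": 0, "ry": 0, "rz": 0, "claw": 0}
    - {"tx": 0, "ty": 0, "tz": -0.1, "rx": 0, "ry": 0, "rz": 0, "claw": 0}
    - {"tx": 0, "ty": 0, "tz": -0.05, "rx": 0, "ry": 0, "rz": 0, "claw": 0}
    - {"tx": 0, "ty": 0, "tz": 0, "rx": 0, "ry": 0, "rz": 0, "claw": 0}
    - {"tx": 0, "ty": 0, "tz": 0, "rx": 0, "ry": 0, "rz": 0, "claw": 0}

```text
clock: 13.08
position: [0.473, -0.1359, 0.0383]
tool_rot: [[0.098, 0.995, 0.0], [0.995, -0.098, -0.0], [-0.0, 0.0, -1.0]]
force: [0.1, -0.2, -4.3]
opening: 0.0161
gripper_force: 25.0
```

```bash
python3 -c "
from h import *
go([*world(-.2437,-.001),.038],84.35);print(nest(ctrl.sense()['position']))"
```

```text
t 13.0833 pos [ 0.473  -0.1359  0.0383] yaw 84.34748257269774 tilt [ 0.0001 -0.0003 -1.    ] F [ 0.0906 -0.1946 -4.3423] open 0.016137929653268525 
 units [0.0083 0.0192 0.0079] rz -0.0004195712170419104
[-0.244  -0.0002]
```

Call:
carry_out:
  motion:
    - {"tx": 0.02, "ty": 0, "tz": -0.03, "rx": 0, "ry": 0, "rz": 0, "claw": 0}
    - {"tx": 0.05, "ty": 0, "tz": -0.03, "rx": 0, "ry": 0, "rz": 0, "claw": 0}
    - {"tx": 0.1, "ty": 0, "tz": 0, "rx": 0, "ry": 0, "rz": 0, "claw": 0}
    - {"tx": 0.1, "ty": 0, "tz": 0, "rx": 0, "ry": 0, "rz": 0, "claw": 0}
    - {"tx": 0.1, "ty": 0, "tz": 0, "rx": 0, "ry": 0, "rz": 0, "claw": 0}
    - {"tx": 0.1, "ty": 0, "tz": 0, "rx": 0, "ry": 0, "rz": 0, "claw": 0}
    - {"tx": 0.1, "ty": 0, "tz": 0, "rx": 0, "ry": 0, "rz": 0, "claw": 0}
    - {"tx": 0.1, "ty": 0, "tz": 0, "rx": 0, "ry": 0, "rz": 0, "claw": 0}
    - {"tx": 0.1, "ty": 0, "tz": 0, "rx": 0, "ry": 0, "rz": 0, "claw": 0}
    - {"tx": 0.1, "ty": 0, "tz": 0, "rx": 0, "ry": 0, "rz": 0, "claw": 0}
    - {"tx": 0.1, "ty": 0, "tz": 0, "rx": 0, "ry": 0, "rz": 0, "claw": 0}
  grip_force: 35

```text
clock: 14.0
position: [0.477, -0.0969, 0.0407]
tool_rot: [[0.098, 0.995, 0.0], [0.995, -0.098, -0.0], [-0.0, 0.0, -1.0]]
force: [0.6, -2.1, -2.9]
opening: 0.0157
gripper_force: 35.0
```

```bash
python3 -c "
from h import *
go([*world(-.0645,-.000),.0405],84.35);s=ctrl.sense();print(nest(s['position']),EX@s['force'][:2],EY@s['force'][:2])"
```

```text
t 14.0 pos [ 0.477  -0.0969  0.0407] yaw 84.34944794487627 tilt [ 0.0001 -0.0002 -1.    ] F [ 0.6351 -2.0543 -2.935 ] open 0.015660988032192968 
 units [ 3.5087 -0.0084  0.0052] rz -9.200918728661615e-05
[-0.2048 -0.0003] -1.9817539817085408 -0.8342239314696999
```

Call:
carry_out:
  motion:
    - {"tx": 0.13, "ty": 0, "tz": 0, "rx": 0, "ry": 0, "rz": 0, "claw": 0}
    - {"tx": 0.15, "ty": 0, "tz": 0, "rx": 0, "ry": 0, "rz": 0, "claw": 0}
    - {"tx": 0.15, "ty": 0, "tz": 0, "rx": 0, "ry": 0, "rz": 0, "claw": 0}
    - {"tx": 0.15, "ty": 0, "tz": 0, "rx": 0, "ry": 0, "rz": 0, "claw": 0}
    - {"tx": 0.15, "ty": 0, "tz": 0, "rx": 0, "ry": 0, "rz": 0, "claw": 0}
    - {"tx": 0.15, "ty": 0, "tz": 0, "rx": 0, "ry": 0, "rz": 0, "claw": 0}
    - {"tx": 0.15, "ty": 0, "tz": 0, "rx": 0, "ry": 0, "rz": 0, "claw": 0}
    - {"tx": 0.15, "ty": 0, "tz": 0, "rx": 0, "ry": 0, "rz": 0, "claw": 0}
    - {"tx": 0.15, "ty": 0, "tz": 0, "rx": 0, "ry": 0, "rz": 0, "claw": 0}
    - {"tx": 0.15, "ty": 0, "tz": 0, "rx": 0, "ry": 0, "rz": 0, "claw": 0}
    - {"tx": 0.1, "ty": 0, "tz": 0, "rx": 0, "ry": 0, "rz": 0, "claw": 0}
    - {"tx": 0.05, "ty": 0, "tz": 0, "rx": 0, "ry": 0, "rz": 0, "claw": 0}

```text
clock: 15.0
position: [0.4839, -0.0322, 0.0412]
tool_rot: [[0.098, 0.995, 0.001], [0.995, -0.098, -0.001], [-0.001, 0.001, -1.0]]
force: [0.5, -4.7, 2.7]
opening: 0.0163
gripper_force: 35.0
```

```bash
python3 -c "
from h import *
go([*world(-.0645,-.000),.0405],84.35);s=ctrl.sense();print(nest(s['position']),EX@s['force'][:2],EY@s['force'][:2])"
```

```text
t 15.0 pos [ 0.4839 -0.0322  0.0412] yaw 84.38772784235641 tilt [ 0.001  -0.0009 -1.    ] F [ 0.4702 -4.6828  2.7125] open 0.01629895132146977 
 units [ 1.8824 -0.0208  0.0169] rz 0.006287973726069633
[-0.1398 -0.0009] -4.613728477309933 -0.928938873527629
```

Call:
carry_out:
  motion:
    - {"tx": 0.08, "ty": 0, "tz": 0, "rx": 0, "ry": 0, "rz": 0, "claw": 0}
    - {"tx": 0.12, "ty": 0, "tz": 0, "rx": 0, "ry": 0, "rz": 0, "claw": 0}
    - {"tx": 0.12, "ty": 0, "tz": 0, "rx": 0, "ry": 0, "rz": 0, "claw": 0}
    - {"tx": 0.12, "ty": 0, "tz": 0, "rx": 0, "ry": 0, "rz": 0, "claw": 0}
    - {"tx": 0.12, "ty": 0, "tz": 0, "rx": 0, "ry": 0, "rz": 0, "claw": 0}
    - {"tx": 0.12, "ty": 0, "tz": 0, "rx": 0, "ry": 0, "rz": 0, "claw": 0}
    - {"tx": 0.12, "ty": 0, "tz": 0, "rx": 0, "ry": 0, "rz": 0, "claw": 0}
    - {"tx": 0.1, "ty": 0, "tz": 0, "rx": 0, "ry": 0, "rz": 0, "claw": 0}
    - {"tx": 0.05, "ty": 0, "tz": 0, "rx": 0, "ry": 0, "rz": 0, "claw": 0}
    - {"tx": 0, "ty": 0, "tz": 0, "rx": 0, "ry": 0, "rz": 0, "claw": 0}

```text
clock: 15.83
position: [0.4869, 0.0063, 0.0405]
tool_rot: [[0.098, 0.995, -0.0], [0.995, -0.098, 0.001], [0.001, -0.0, -1.0]]
force: [-0.4, 1.6, -3.8]
opening: 0.0159
gripper_force: 35.0
```

```bash
python3 -c "
from h import *
go([*world(-.0645,-.000),.0405],84.35);s=ctrl.sense();print(nest(s['position']),EX@s['force'][:2],EY@s['force'][:2])
b=eyes.grab_frame('scene')[205:325,210:370]
cv2.imwrite('pics/s7.png',cv2.resize(b,(800,600),interpolation=3))"
```

```text
t 15.8333 pos [0.4869 0.0063 0.0405] yaw 84.36243917517717 tilt [-0.0004  0.0009 -1.    ] F [-0.4046  1.5806 -3.7727] open 0.01592161650335104 
 units [ 0.9177 -0.0007  0.0004] rz 0.002073195862863031
[-0.1012 -0.    ] 1.5330411978293899 0.5582207635227103
```

View pics/s7.png

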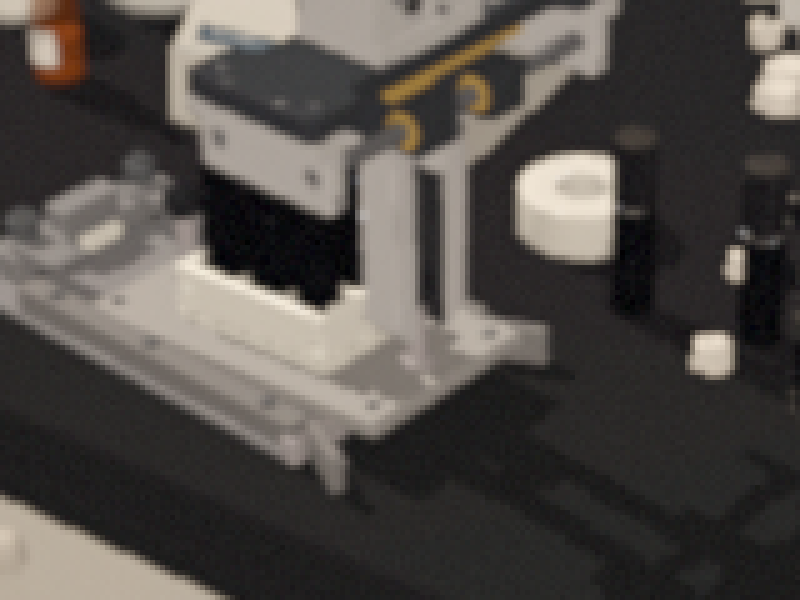

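Call:
carry_out:
  motion:
    - {"tx": 0.05, "ty": 0, "tz": 0, "rx": 0, "ry": 0, "rz": 0, "claw": 0}
    - {"tx": 0.09, "ty": 0, "tz": 0, "rx": 0, "ry": 0, "rz": 0, "claw": 0}
    - {"tx": 0.09, "ty": 0, "tz": 0, "rx": 0, "ry": 0, "rz": 0, "claw": 0}
    - {"tx": 0.09, "ty": 0, "tz": 0, "rx": 0, "ry": 0, "rz": 0, "claw": 0}
    - {"tx": 0.09, "ty": 0, "tz": 0, "rx": 0, "ry": 0, "rz": 0, "claw": 0}
    - {"tx": 0.09, "ty": 0, "tz": 0, "rx": 0, "ry": 0, "rz": 0, "claw": 0}
    - {"tx": 0.09, "ty": 0, "tz": 0, "rx": 0, "ry": 0, "rz": 0, "claw": 0}
    - {"tx": 0.08, "ty": 0, "tz": 0, "rx": 0, "ry": 0, "rz": 0, "claw": 0}
    - {"tx": 0.06, "ty": 0, "tz": 0, "rx": 0, "ry": 0, "rz": 0, "claw": 0}
    - {"tx": 0.04, "ty": 0, "tz": 0, "rx": 0, "ry": 0, "rz": 0, "claw": 0}
    - {"tx": 0.02, "ty": 0, "tz": 0, "rx": 0, "ry": 0, "rz": 0, "claw": 0}
    - {"tx": 0, "ty": 0, "tz": 0, "rx": 0, "ry": 0, "rz": 0, "claw": 0}

```text
clock: 16.88
position: [0.4901, 0.0372, 0.0406]
tool_rot: [[0.099, 0.995, -0.0], [0.995, -0.099, 0.0], [0.0, -0.0, -1.0]]
force: [-0.6, -0.7, -3.8]
opening: 0.0159
gripper_force: 35.0
```

```bash
python3 -c "
from h import *
go([*world(-.0635,-.000),.0405],84.35);s=ctrl.sense();print(nest(s['position']),EX@s['force'][:2],EY@s['force'][:2])"
```

```text
t 16.8833 pos [0.4901 0.0372 0.0406] yaw 84.34695674362432 tilt [-0.0001  0.0004 -1.    ] F [-0.5505 -0.6913 -3.8253] open 0.01591491172920948 
 units [ 0.1649 -0.0055  0.0026] rz -0.0005072093959460252
[-0.0701 -0.0002] -0.7421577435334664 0.4797181540547188
```

Call:
carry_out:
  motion:
    - {"tx": 0.03, "ty": 0, "tz": 0, "rx": 0, "ry": 0, "rz": 0, "claw": 0}
    - {"tx": 0.03, "ty": 0, "tz": 0, "rx": 0, "ry": 0, "rz": 0, "claw": 0}
    - {"tx": 0.03, "ty": 0, "tz": 0, "rx": 0, "ry": 0, "rz": 0, "claw": 0}
    - {"tx": 0.02, "ty": 0, "tz": 0, "rx": 0, "ry": 0, "rz": 0, "claw": 0}
    - {"tx": 0, "ty": 0, "tz": 0, "rx": 0, "ry": 0, "rz": 0, "claw": 0}

```text
clock: 17.3
position: [0.4907, 0.0414, 0.0407]
tool_rot: [[0.099, 0.995, 0.0], [0.995, -0.099, 0.0], [0.0, 0.0, -1.0]]
force: [1.8, -1.3, -3.9]
opening: 0.0161
gripper_force: 35.0
```

Call:
carry_out:
  motion:
    - {"tx": 0.02, "ty": 0, "tz": 0, "rx": 0, "ry": 0, "rz": 0, "claw": 0}
    - {"tx": 0.02, "ty": 0, "tz": 0, "rx": 0, "ry": 0, "rz": 0, "claw": 0}
    - {"tx": 0.01, "ty": 0, "tz": 0, "rx": 0, "ry": 0, "rz": 0, "claw": 0}
    - {"tx": 0, "ty": 0, "tz": 0, "rx": 0, "ry": 0, "rz": 0, "claw": 0}

```text
clock: 17.63
position: [0.4908, 0.0434, 0.0406]
tool_rot: [[0.099, 0.995, 0.0], [0.995, -0.099, 0.0], [0.0, 0.0, -1.0]]
force: [0.5, -0.9, -2.4]
opening: 0.0162
gripper_force: 35.0
```

```bash
python3 -c "
from h import *
go([*world(-.0635,-.000),.0405],84.35);s=ctrl.sense();print(nest(s['position']),EX@s['force'][:2],EY@s['force'][:2])
a=eyes.grab_frame('scene');cv2.imwrite('pics/s8.png',cv2.resize(a[255:315,240:320],(800,600),interpolation=3))
a=eyes.grab_frame('top');cv2.imwrite('pics/t8.png',cv2.resize(a[215:285,230:345],(805,490),interpolation=3)[:,:800])
"
```

```text
t 17.6333 pos [0.4908 0.0434 0.0406] yaw 84.34340387631696 tilt [ 0.      0.0001 -1.    ] F [ 0.4776 -0.9092 -2.4487] open 0.01624995788852533 
 units [ 0.0102 -0.0076  0.0037] rz -0.0010993539471731613
[-0.0639 -0.0003] -0.8577232600714892 -0.5648335400926593
```

View pics/s8.png

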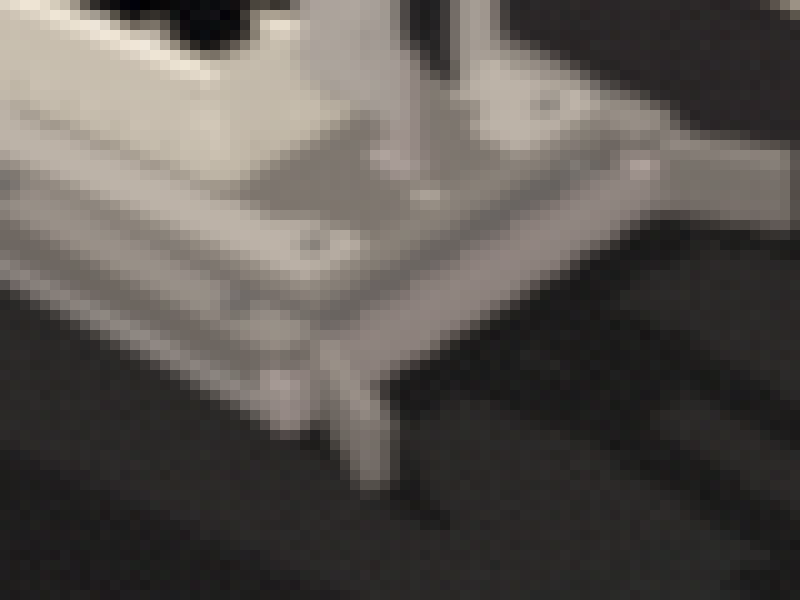

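Call:
carry_out:
  motion:
    - {"tx": 0, "ty": 0, "tz": 0.03, "rx": 0, "ry": 0, "rz": 0, "claw": 0}
    - {"tx": 0, "ty": 0, "tz": 0.04, "rx": 0, "ry": 0, "rz": 0, "claw": 0}
    - {"tx": 0, "ty": 0, "tz": 0.04, "rx": 0, "ry": 0, "rz": 0, "claw": 0}
    - {"tx": 0, "ty": 0, "tz": 0, "rx": 0, "ry": 0, "rz": 0, "claw": 0}
    - {"tx": 0, "ty": 0, "tz": 0, "rx": 0, "ry": 0, "rz": 0, "claw": 0}

```text
clock: 18.15
position: [0.4906, 0.0434, 0.0361]
tool_rot: [[0.099, 0.995, -0.0], [0.995, -0.099, 0.0], [0.0, -0.0, -1.0]]
force: [0.0, -1.1, -3.8]
opening: 0.0162
gripper_force: 35.0
```

```bash
python3 -c "
from h import *
go([*world(-.0635,-.000),.0304],84.35);s=ctrl.sense();print(nest(s['position']),EX@s['force'][:2],EY@s['force'][:2])
"
```

```text
t 18.15 pos [0.4906 0.0434 0.0361] yaw 84.33686462583118 tilt [-0.0005  0.0002 -1.    ] F [ 0.0331 -1.0507 -3.7869] open 0.016151012587469468 
 units [ 0.0111 -0.0031  0.1415] rz -0.002189229028135268
[-0.0639 -0.0001] -1.0423040015074745 -0.13635971837314997
```

Call:
carry_out:
  motion:
    - {"tx": 0, "ty": 0, "tz": 0.04, "rx": 0, "ry": 0, "rz": 0, "claw": 0}
    - {"tx": 0, "ty": 0, "tz": 0.04, "rx": 0, "ry": 0, "rz": 0, "claw": 0}
    - {"tx": 0, "ty": 0, "tz": 0.03, "rx": 0, "ry": 0, "rz": 0, "claw": 0}
    - {"tx": 0, "ty": 0, "tz": 0, "rx": 0, "ry": 0, "rz": 0, "claw": 0}
    - {"tx": 0, "ty": 0, "tz": 0, "rx": 0, "ry": 0, "rz": 0, "claw": 0}

```text
clock: 18.57
position: [0.4907, 0.0434, 0.0317]
tool_rot: [[0.099, 0.995, -0.0], [0.995, -0.099, 0.0], [0.0, -0.0, -1.0]]
force: [-1.0, -0.9, -3.1]
opening: 0.0161
gripper_force: 35.0
```

```bash
python3 -c "
from h import *
go([*world(-.0635,-.000),.0304],84.35);s=ctrl.sense();print(nest(s['position']),EX@s['force'][:2],EY@s['force'][:2])
"
```

```text
t 18.5667 pos [0.4907 0.0434 0.0317] yaw 84.34161602886525 tilt [-0.0003  0.0002 -1.    ] F [-0.9927 -0.8753 -3.1008] open 0.01614727426054758 
 units [ 0.011  -0.0049  0.0335] rz -0.0013973285224579968
[-0.0639 -0.0002] -0.9688107240218248 0.9017382583873869
```

Behind the sill now. Last bit down.

Call:
carry_out:
  motion:
    - {"tx": 0, "ty": 0, "tz": 0.02, "rx": 0, "ry": 0, "rz": 0, "claw": 0}
    - {"tx": 0, "ty": 0, "tz": 0.01, "rx": 0, "ry": 0, "rz": 0, "claw": 0}
    - {"tx": 0, "ty": 0, "tz": 0, "rx": 0, "ry": 0, "rz": 0, "claw": 0}
    - {"tx": 0, "ty": 0, "tz": 0, "rx": 0, "ry": 0, "rz": 0, "claw": 0}
  grip_force: 15

```text
clock: 18.9
position: [0.4909, 0.0433, 0.0307]
tool_rot: [[0.099, 0.995, 0.0], [0.995, -0.099, 0.0], [0.0, 0.0, -1.0]]
force: [-0.1, -1.6, -2.3]
opening: 0.0171
gripper_force: 15.0
```

```bash
python3 -c "
from h import *
go([*world(-.0635,-.000),.0304],84.35);s=ctrl.sense();print(nest(s['position']),EX@s['force'][:2],EY@s['force'][:2])
"
```

```text
t 18.9 pos [0.4909 0.0433 0.0307] yaw 84.33988746063751 tilt [ 0.0002  0.     -1.    ] F [-0.1003 -1.6082 -2.261 ] open 0.01707560577598665 
 units [ 0.0125 -0.0096  0.0077] rz -0.0016854232270802072
[-0.064  -0.0004] -1.6102655940525057 -0.058484324562756915
```

```bash
python3 -c "
from h import *
for u,v in((226,145),(211,335),(165,237)):
  print([nest(at('top',((u+.5)/7+229.5,(v+.5)/7+214.5),z)) for z in (.0165,.024)])
"
```

```text
[array([ 0.0708, -0.0356]), array([ 0.0698, -0.0348])]
[array([0.07  , 0.0335]), array([0.069, 0.034])]
[array([ 0.0898, -0.0006]), array([0.0887, 0.0001])]
```

Call:
carry_out:
  motion:
    - {"tx": 0, "ty": 0, "tz": 0.015, "rx": 0, "ry": 0, "rz": 0, "claw": 0}
    - {"tx": 0.01, "ty": 0, "tz": 0, "rx": 0, "ry": 0, "rz": 0, "claw": 0}
    - {"tx": 0.01, "ty": 0, "tz": 0, "rx": 0, "ry": 0, "rz": 0, "claw": 0}
    - {"tx": 0.01, "ty": 0, "tz": 0, "rx": 0, "ry": 0, "rz": 0, "claw": 0}
    - {"tx": 0.01, "ty": 0, "tz": 0, "rx": 0, "ry": 0, "rz": 0, "claw": 0}
    - {"tx": 0, "ty": 0, "tz": 0, "rx": 0, "ry": 0, "rz": 0, "claw": 0}
  grip_force: 15

```text
clock: 19.4
position: [0.4916, 0.0446, 0.0305]
tool_rot: [[0.098, 0.995, 0.001], [0.995, -0.098, -0.001], [-0.001, 0.001, -1.0]]
force: [0.1, -3.9, 0.9]
opening: 0.0168
gripper_force: 15.0
```

Call:
carry_out:
  motion:
    - {"tx": 0.01, "ty": 0, "tz": 0, "rx": 0, "ry": 0, "rz": 0, "claw": 0}
    - {"tx": 0.01, "ty": 0, "tz": 0, "rx": 0, "ry": 0, "rz": 0, "claw": 0}
    - {"tx": 0, "ty": 0, "tz": 0, "rx": 0, "ry": 0, "rz": 0, "claw": 0}
    - {"tx": 0, "ty": 0, "tz": 0, "rx": 0, "ry": 0, "rz": 0, "claw": 0}

```text
clock: 19.73
position: [0.4916, 0.0452, 0.0305]
tool_rot: [[0.098, 0.995, 0.001], [0.995, -0.098, -0.001], [-0.001, 0.001, -1.0]]
force: [-1.0, -5.4, 1.9]
opening: 0.0166
gripper_force: 15.0
```

```bash
python3 -c "
from h import *
go([*world(-.0635,-.000),.0304],84.35);s=ctrl.sense();print(nest(s['position']),EX@s['force'][:2],EY@s['force'][:2])
"
```

```text
t 19.7333 pos [0.4916 0.0452 0.0305] yaw 84.35628777687745 tilt [ 0.0012 -0.0009 -1.    ] F [-1.0354 -5.4283  1.9091] open 0.016555342360333205 
 units [-0.038  -0.0239  0.0025] rz 0.0010479628129094938
[-0.062 -0.001] -5.503907615793091 0.49593258940132956
```

Call:
carry_out:
  motion:
    - {"tx": 0.01, "ty": 0, "tz": 0, "rx": 0, "ry": 0, "rz": 0, "claw": 0}
    - {"tx": 0.01, "ty": 0, "tz": 0, "rx": 0, "ry": 0, "rz": 0, "claw": 0}
    - {"tx": 0, "ty": 0, "tz": 0, "rx": 0, "ry": 0, "rz": 0, "claw": 0}
    - {"tx": 0, "ty": 0, "tz": 0, "rx": 0, "ry": 0, "rz": 0, "claw": 0}

```text
clock: 20.07
position: [0.4917, 0.046, 0.0305]
tool_rot: [[0.098, 0.995, 0.001], [0.995, -0.098, -0.001], [-0.001, 0.001, -1.0]]
force: [-0.1, -5.7, 2.6]
opening: 0.0167
gripper_force: 15.0
```

```bash
cat > q.py <<'E'
from h import *
go([*world(-.0635,-.000),.0304],84.35);s=ctrl.sense();print(nest(s['position']),EX@s['force'][:2],EY@s['force'][:2])
E
python3 q.py
```

```text
t 20.0667 pos [0.4917 0.046  0.0305] yaw 84.35973467390043 tilt [ 0.0011 -0.001  -1.    ] F [-0.0954 -5.6797  2.6477] open 0.01672320515599886 
 units [-0.0569 -0.0232  0.0017] rz 0.001622445650073227
[-0.0612 -0.0009] -5.661466955269174 -0.46428197910156216
```

Call:
carry_out:
  motion:
    - {"tx": 0.01, "ty": 0, "tz": -0.005, "rx": 0, "ry": 0, "rz": 0, "claw": 0}
    - {"tx": 0.01, "ty": 0, "tz": 0, "rx": 0, "ry": 0, "rz": 0, "claw": 0}
    - {"tx": 0.01, "ty": 0, "tz": 0, "rx": 0, "ry": 0, "rz": 0, "claw": 0}
    - {"tx": 0, "ty": 0, "tz": 0, "rx": 0, "ry": 0, "rz": 0, "claw": 0}
    - {"tx": 0, "ty": 0, "tz": 0, "rx": 0, "ry": 0, "rz": 0, "claw": 0}

```text
clock: 20.48
position: [0.4917, 0.0472, 0.0305]
tool_rot: [[0.098, 0.995, 0.001], [0.995, -0.098, -0.001], [-0.001, 0.001, -1.0]]
force: [-0.4, -5.4, 0.5]
opening: 0.0166
gripper_force: 15.0
```

```bash
python3 q.py
```

```text
t 20.4833 pos [0.4917 0.0472 0.0305] yaw 84.35402943199176 tilt [ 0.0009 -0.0009 -1.    ] F [-0.3605 -5.4359  0.4536] open 0.016645355347571403 
 units [-0.0876 -0.0194  0.0027] rz 0.0006715719986279586
[-0.06   -0.0008] -5.444936841670724 -0.17642633581190684
```

```bash
python3 - <<'E'
from h import *
for c in('scene','top'):
  a=eyes.grab_frame(c);cv2.imwrite(f'pics/{c}9.png',a)
  for n,z in(('front_knob',.050),('rear_knob',.050),('front_edge',.005),('rear_edge',.005),('hold_down',.0165)):
    for r in nets.tip_of(n,c)[:2]:
      w=at(c,r['point'],z);print(c,n,round(r['score'],2),np.round(r['point'],1),nest(w))
for n in('front_knob','rear_knob'):
  for x in (-.06,.076): pass
print(proj('top',[[*world(.076,0),.05],[*world(.0735,0),.05]]),proj('scene',[[*world(.076,0),.05],[*world(.0735,0),.05]]))
g=cv2.cvtColor(cv2.imread('pics/top9.png'),6)
print(g[240:258,248:276])
E
```

```text
scene front_knob 0.75 [231.  238.1] [0.0822 0.0014]
scene front_knob 0.33 [236.4 252.5] [0.0251 0.0375]
scene rear_knob 0.9 [274.5 258.1] [-0.0528  0.0017]
scene rear_knob 0.66 [251.8 261.4] [-0.0265  0.0419]
scene front_edge 0.6 [227.8 256.6] [0.0866 0.0115]
scene rear_edge 0.9 [287.3 281.1] [-0.0851 -0.0013]
scene hold_down 0.92 [236.  252.4] [ 0.0712 -0.0005]
top front_knob 0.78 [256.7 246.1] [ 0.0766 -0.004 ]
top front_edge 0.6 [252.9 251.9] [0.0913 0.0073]
top hold_down 0.74 [258.8 248.7] [ 0.0755 -0.001 ]
[[256.8057 247.7306]
 [257.8088 247.8058]] [[233.3382 238.7248]
 [234.0992 239.0724]]
[[154 155 161 164  53 133 203 193 191 191 190 190 190 193 196 198 198 197
  194 200 253 255   0   0   0  47  92  99]
 [139 132 140 157  57 138 202 193 192 191 190 190 189 190 191 190 191 190
  187 212 255 223   0   0   9  54  97 111]
 [156 152  91  81  76 174 200 195 193 192 193 190 189 188 189 189 190 188
  185 214 255  43   0   0  14  56 102 131]
 [156 149  70  84  66 132 126 125 120 137 198 195 191 190 189 189 189 187
  183 214 255  61   0   0  12  53 100 133]
 [156 152  64  97 103 139 133
[... 909 characters left out ...]
154  93 112 183 119 131 132 135 141 175 196 150 125 143 203 200 199 187
  131 196 229   0   0   0  45 118 126 121]
 [152  71  85  71 127 130 129 127 142 202 196 195 196 195 193 191 191 190
  211 254 140   0   0   0  43 116 124 120]
 [111  69  96  81 160 127 126 122 136 197 191 191 190 190 189 189 188 185
  215 255 140   0   0   0  62 147 122 120]
 [131 139 131  80 140 131 129 127 139 194 190 189 190 189 189 189 188 184
  212 255 164   0   0   4  61 132 122 120]
 [160 158 109  82 209 203 199 198 195 191 190 188 189 190 189 189 188 183
  209 255 255  14   0   8  67 126 121 120]
 [159 152  81  65 150 197 193 192 192 192 191 190 190 189 189 189 188 184
  218 255 255  93  73  38 114 124 120 120]]
```

Call:
carry_out:
  motion:
    - {"tx": 0.01, "ty": 0, "tz": 0, "rx": 0, "ry": 0, "rz": 0, "claw": 0}
    - {"tx": 0.01, "ty": 0, "tz": 0, "rx": 0, "ry": 0, "rz": 0, "claw": 0}
    - {"tx": 0.01, "ty": 0, "tz": 0, "rx": 0, "ry": 0, "rz": 0, "claw": 0}
    - {"tx": 0, "ty": 0, "tz": 0, "rx": 0, "ry": 0, "rz": 0, "claw": 0}
    - {"tx": 0, "ty": 0, "tz": 0, "rx": 0, "ry": 0, "rz": 0, "claw": 0}

```text
clock: 21.5
position: [0.4917, 0.0479, 0.0305]
tool_rot: [[0.098, 0.995, 0.001], [0.995, -0.098, -0.002], [-0.002, 0.001, -1.0]]
force: [-0.4, -8.3, 1.1]
opening: 0.017
gripper_force: 15.0
```

```bash
cat > q.py <<'E'
from h import *
s=ctrl.sense();print(nest(s['position']),s['position'][2],'F',EX@s['force'][:2],EY@s['force'][:2],s['force'][2],s['opening'])
a=eyes.grab_frame('top');g=255-cv2.cvtColor(a,6)[240:256,250:264].astype(float)
m=(g>195)&(np.add.outer((np.arange(16)-7.5)**2,(np.arange(14)-6.5)**2)<30)
r,c=np.nonzero(m);p=(250+c.mean(),240+r.mean());print('knob',p,len(r),nest(at('top',p,.05)))
E
python3 q.py
```

```text
[-0.0593 -0.0008] 0.030516754922824543 F -8.274970612111646 -0.4021069928540017 1.0591689984464527 0.017019344298200668
knob (np.float64(256.1470588235294), np.float64(247.61764705882354)) 34 [ 0.0777 -0.0002]
```

Call:
carry_out:
  motion:
    - {"tx": 0.01, "ty": 0, "tz": 0, "rx": 0, "ry": 0, "rz": 0, "claw": 0}
    - {"tx": 0.005, "ty": 0, "tz": 0, "rx": 0, "ry": 0, "rz": 0, "claw": 0}
    - {"tx": 0, "ty": 0, "tz": 0, "rx": 0, "ry": 0, "rz": 0, "claw": 0}
    - {"tx": 0, "ty": 0, "tz": 0, "rx": 0, "ry": 0, "rz": 0, "claw": 0}

```text
clock: 21.88
position: [0.4917, 0.048, 0.0305]
tool_rot: [[0.098, 0.995, 0.0], [0.995, -0.098, -0.003], [-0.003, 0.001, -1.0]]
force: [-0.0, -10.3, 0.9]
opening: 0.0167
gripper_force: 15.0
```

```bash
python3 q.py
```

```text
[-0.0592 -0.0007] 0.03048152448984462 F -10.25792141436443 -0.9811108819784496 0.9273635498706213 0.016668925238843807
knob (np.float64(256.1470588235294), np.float64(247.61764705882354)) 34 [ 0.0777 -0.0002]
```

Call:
carry_out:
  motion:
    - {"tx": 0, "ty": 0, "tz": 0, "rx": 0, "ry": 0, "rz": 0, "claw": 20}
    - {"tx": 0, "ty": 0, "tz": 0, "rx": 0, "ry": 0, "rz": 0, "claw": 28}
    - {"tx": 0, "ty": 0, "tz": 0, "rx": 0, "ry": 0, "rz": 0, "claw": 40}
    - {"tx": 0, "ty": 0, "tz": 0, "rx": 0, "ry": 0, "rz": 0, "claw": 60}
    - {"tx": 0, "ty": 0, "tz": 0, "rx": 0, "ry": 0, "rz": 0, "claw": 60}
    - {"tx": 0, "ty": 0, "tz": 0, "rx": 0, "ry": 0, "rz": 0, "claw": 60}

```text
clock: 22.43
position: [0.4914, 0.0498, 0.0302]
tool_rot: [[0.098, 0.995, -0.0], [0.995, -0.098, 0.0], [0.0, -0.0, -1.0]]
force: [-0.3, -0.4, -0.2]
opening: 0.0486
gripper_force: 0.0
```

```bash
python3 q.py
```

```text
[-0.0575 -0.0002] 0.030216883296245223 F -0.4492095930581422 0.2680527749489457 -0.18809477014267584 0.04860691736604977
knob (np.float64(256.14285714285717), np.float64(247.71428571428572)) 35 [0.0776 0.0001]
```

Call:
carry_out:
  motion:
    - {"tx": -0.04, "ty": 0, "tz": -0.2, "rx": 0, "ry": 0, "rz": 0, "claw": 60}
    - {"tx": 0, "ty": 0, "tz": -0.5, "rx": 0, "ry": 0, "rz": 0, "claw": 60}
    - {"tx": 0, "ty": 0, "tz": -0.8, "rx": 0, "ry": 0, "rz": 0, "claw": 60}
    - {"tx": 0, "ty": 0, "tz": -0.8, "rx": 0, "ry": 0, "rz": 0, "claw": 60}
    - {"tx": 0, "ty": 0, "tz": -0.8, "rx": 0, "ry": 0, "rz": 0, "claw": 60}
    - {"tx": -0.5, "ty": 0, "tz": -0.8, "rx": 0, "ry": 0, "rz": 0, "claw": 60}
    - {"tx": -0.9, "ty": 0, "tz": 0, "rx": 0, "ry": 0, "rz": 0, "claw": 60}
    - {"tx": -0.9, "ty": 0, "tz": 0, "rx": 0, "ry": 0, "rz": 0, "claw": 60}
    - {"tx": -0.9, "ty": 0, "tz": 0, "rx": 0, "ry": 0, "rz": 0, "claw": 60}
    - {"tx": -0.9, "ty": 0, "tz": 0, "rx": 0, "ry": 0, "rz": 0, "claw": 60}
    - {"tx": -0.5, "ty": 0, "tz": 0, "rx": 0, "ry": 0, "rz": 0, "claw": 60}
    - {"tx": 0, "ty": 0, "tz": 0, "rx": 0, "ry": 0, "rz": 0, "claw": 60}

```text
clock: 23.48
position: [0.4728, -0.1386, 0.1871]
tool_rot: [[0.103, 0.995, 0.001], [0.995, -0.103, -0.001], [-0.001, 0.001, -1.0]]
force: [-0.3, -0.6, 0.6]
opening: 0.0564
gripper_force: 0.0
```

```bash
python3 q.py; python3 - <<'E'
from h import *
print(ctrl.sense()['position'],ctrl.sense()['force'])
for c in('scene','top'):
  a=eyes.grab_frame(c);cv2.imwrite(f'pics/{c}10.png',a)
  for n,z in(('front_knob',.050),('rear_knob',.050),('front_edge',.005),('rear_edge',.005),('carrier',.005),('hold_down',.0165),('bottle_0',.018)):
    for r in nets.tip_of(n,c)[:7 if n=='bottle_0' else 1]:
      w=at(c,r['point'],z);print(c,n,round(r['score'],2),np.round(r['point'],1),nest(w))
g=cv2.cvtColor(cv2.imread('pics/top10.png'),6)
for n,p in(('rk',(-.0592,0)),):
  q=proj('top',[*world(*p),.05])[0];print(q)
  u,v=np.round(q).astype(int);print(g[v-6:v+7,u-7:u+20])
E
```

```text
[-0.2467 -0.0003] 0.1871207469578993 F -0.5963383635514365 0.29196300434325057 0.6358938037357312 0.056420271096438566
knob (np.float64(256.14285714285717), np.float64(247.71428571428572)) 35 [0.0776 0.0001]
[ 0.4729 -0.1366  0.1868] [0.28   1.3238 0.6551]
scene front_knob 0.8 [230.2 239.9] [0.0772 0.0082]
scene rear_knob 0.58 [278.5 256.8] [-0.0554 -0.0076]
scene front_edge 0.56 [229.5 253.2] [ 0.0952 -0.0014]
scene rear_edge 0.73 [283.1 278.9] [-0.0725 -0.0018]
scene carrier 0.56 [253.8 266.7] [0.0102 0.0039]
scene hold_down 0.85 [232.9 250. ] [ 0.0846 -0.0033]
scene bottle_0 0.77 [268.1 262.9] [-0.0179 -0.0129]
scene bottle_0 0.58 [252.  263.5] [0.0069 0.0116]
scene bottle_0 0.57 [262.1 269.6] [-0.0276  0.0151]
scene bottle_0 0.57 [243.7 261.8] [0.0258 0.0183]
top front_knob 0.65 [255.5 251. ] [0.0785 0.0083]
top rear_knob 0.95 [311.2 251.1] [-0.059  -0.0017]
top front_edge 0.72 [252.  249.5] [0.0942 0.0013]
top rear_edge 0.64 [317.  255.2] [-0.0723  0.0034]
top carrier 0.7 [284.3 251.3] [ 0.0115 -0.0003]
top hold_down 0.79 [256.8 249.4] [0.0804 0.0012]
top bottle_0 0.62 [282.1 25
[... 1058 characters left out ...]
  12  18  21  21  21]
 [131 131 134 131  78  21  24  23  16   7  52 121 133 135 142 104 107 100
   87 146 147 156   2  18  22  20  22]
 [131 131 132 137 131  50  26  31  32  63 113 142 135 129 132 103 107 105
  108 146 146 146   2  19  20  23  22]
 [131 132 131 132 138 135 103 122 138 175 136 210 194 133 125 103 106 104
  103 141 143 136   5  19  23  22  21]
 [132 130 131 132 132 134 136 136 132 147 204 199 201 194 133 103 107 101
  102 146 136  94   7  20  22  23  24]
 [131 131 132 131 132 132 133 132 131 127 125 123 124 125 110 105 105 113
  168 216 142  85   8  21  22  21  22]
 [131 131 132 131 131 132 130 131 131 130 130 129 131 128 103 106 106 104
  134 221 205  57  13  20  22  22  21]]
```

```bash
python3 - <<'E'
from h import *
a=cv2.cvtColor(cv2.imread('pics/top0.png'),6).astype(np.float32);b=cv2.cvtColor(cv2.imread('pics/top10.png'),6).astype(np.float32)
for n,(r0,r1,c0,c1) in dict(scr1=(228,243,240,256),scr2=(255,270,238,254),tip1=(230,240,252,266),tip2=(257,268,250,264),railref=(222,232,262,300),jar=(220,250,455,490)).items():
  best=min((np.mean((cv2.warpAffine(b,np.float32([[1,0,dx],[0,1,0]]),(640,480))[r0:r1,c0:c1]-a[r0:r1,c0:c1])**2),dx) for dx in np.arange(-5,5.1,.25))
  print(n,best,np.mean((b-a)[r0:r1,c0:c1]**2))
print(a[235,255:275].astype(int));print(b[235,255:275].astype(int));print(a[262,253:273].astype(int));print(b[262,253:273].astype(int))
E
```

```text
scr1 (np.float32(324.1375), np.float64(0.25)) 349.13333
scr2 (np.float32(183.70157), np.float64(0.25)) 217.07916
tip1 (np.float32(804.7), np.float64(0.0)) 804.7
tip2 (np.float32(1045.6632), np.float64(0.25)) 1087.4221
railref (np.float32(1.9210526), np.float64(0.0)) 1.9210526
jar (np.float32(254.04477), np.float64(0.0)) 254.04477
[112 157 155 152 150 152 171  80 105 105 105 105 105 104 104 102  99 112
 156 153]
[113 157 154 152 150 152 169  83 133 131 129 125 141 200 193 190 190 189
 188 188]
[159 154 153 151 154 178 162  78 108 105 105 105 106 106 105 101 111 160
 155 155]
[159 154 153 151 156 177 162  96 134 131 128 125 138 200 197 186 123 124
 122 120]
```

```bash
python3 -c "
from plant import ctrl
print(ctrl.job_done())"
```

```text
the job is handed in; nothing more can be done
None
```

The carrier is in the nest behind the sill, lying flat under the hold-down fingers and pressed home against the solid stop at about 10 N. No bottle showed as fallen (the networks picked out all six from the top camera), the stop setting had not moved, and I handed the job in at about 24 s.

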